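# Load the sloped kitting rack in assembly order

### The arm

A 6-joint arm with a two-finger parallel gripper is mounted at the origin on the work surface. World frame = base frame: x ahead of the robot, y to its left, z up, the work surface at z = 0. Lengths are in m, angles in rad, forces in N, time in s.
With the tool pointing down it reaches from about 0.375 to 0.975 m from the base axis. Payload 3.8 kg.
Tool frame: the origin (TCP) lies at the centre of the arm's flange, where the gripper is bolted on; the fingertips stand 173 mm ahead of it and the grasp point (between the pads) lies 155 mm ahead of it (bot.tip_reach is the distance from the TCP to the fingertips, in m); z points along the fingers, y is the line along which they close (so a half turn about z gives the same grasp; the last joint's range is limited). The gripper opens to 85 mm and grips with 20 to 120 N. Pads are 22 mm wide; open, the fingers measure 114 mm over their backs; the gripper's body (76 mm by 85 mm) begins 54 mm behind the grasp point. The pads swing forward as they close: fully open they stand 13 mm farther back than shut.
Start: joints at [-0.037, 0.264, 1.604, -0, 1.274, -0.037], TCP at [0.675, -0, 0.405] pointing down, gripper open.
Joint ranges: [-2.63, 2.63], [-0.94, 2.18], [0.31, 2.57], [-1.31, 4.45], [0, 2.66], [-2.55, 2.55]. Speed limits (rad/s): [2.57, 2.57, 3.14, 3.14, 3.14, 3.14].

### API

Orientations are given as a rotation vector (axis times angle).
In Python, from workcell import bot gives the robot as it stands.
- The arm moves only by the tool drive_tool, never from a script. Its arguments are lists of equal length, an entry for each row: "claw": the finger opening in mm, from 0 to 85.4; "slide": the shift along the world's x, y, z each as a share of 0.5 m, from -1 to 1, a list of three; "yaw": the turn about the world's z as a share of 180 degrees, from -1 to 1. A call has 1 to 8 rows; each row is the pose to reach, as a shift and turn from the pose commanded when the call began, turning the shorter way round; what a row does not reach only later rows make up. A row lasts 1/12 s, in which the tool goes at most 41.7 mm and 7.16 degrees, less where a joint would pass 70% of its speed; a pose out of reach is approached as far as the arm can. A call with a number of a shift or a turn outside -1 to 1 is refused whole. A call with a gripper value outside its range is refused whole. The fingers move at their own pace and stop on an object; "newtons" is the grip in N (left out, the last holds). Time passes only in rows, so rows that repeat a pose let the fingers close. It gives the time, the measured TCP pose, the force, the opening and the grip force at its end, in the units of the state.
- bot.read_state(): the state, without advancing time (a new reading comes with each control period).
- bot.read_camera(name): name is "scene" or "side" or "wrist"; returns a dict with "color" (420x560x3 uint8, red, green, blue), "depth" (420x560 float32, m along the optical axis (not along the pixel's ray), 0 where there is no reading), "mtx" (3x3 intrinsics, pixels), "eye" and "rotation" of the camera in the world. Camera axes: x right, y up, looking along -z (the intrinsics and any distortion apply to the point x, -y, -z); pixel columns grow to the right and rows downward; lengths in m; the calibration is good to about 2 mm. A picture is of the moment at which its call begins.
- bot.finish_job(): hands the job in; it is judged then, once.
The state is a dict: "time": time; "q": joint angles; "joint_vel": joint speeds; "joint_torque": joint torques, N m; "tool_pos": TCP position; "tcp_rot": TCP orientation; "wrist_force": force on the tool from outside, world axes, zero at the start; "torque": the same for the moment, N m; "width": opening from 0.0 (shut) to 1.0 (fully open); "grip_force": force on a finger pad.
Only numpy, scipy, OpenCV 4.12 (cv2) and the standard library are available. Lean on these libraries where they do the work, as an engineer would, in place of code of your own. Each camera call takes 0.05 s, during which the arm holds its last target. There are 200 camera calls.

### The job

Load the three brass parts into the sloped wooden rack in assembly order: first the toothed gear barrel into the pocket whose tag has one stud, then the stepped pulley into the pocket with two studs, then the plain flywheel into the pocket with three studs. Do not drop them in: each part must be flat on the floor of its pocket, square to the slope, before you let go of it. Leave the washer, O-ring, oil bottle and screwdriver where they are.

Things in the scene. Friction and masses are not known exactly. Their poses are not given: they have to be found in the camera images.
- gear_barrel: gear barrel: brass toothed wheel with 14 coarse teeth, 48 mm over the teeth, 10 mm thick, with a plain 20 mm barrel on it up to 26 mm; about 0.2 kg. On its axis a smooth round steel shaft, 12 mm in diameter, from 26 to 66 mm above the underside: the place to grip. Loose, upright on the bench at the start. Origin: centre of the underside; z up the shaft.
- step_pulley: stepped pulley: brass, three plain round steps of 48 mm (up to 10 mm), 36 mm (to 18 mm) and 24 mm (to 26 mm); about 0.2 kg. On its axis a smooth round steel shaft, 12 mm in diameter, from 26 to 66 mm above the underside: the place to grip. Loose, upright on the bench at the start. Origin: centre of the underside; z up the shaft.
- flywheel: flywheel: plain brass drum 48 mm in diameter, 26 mm high; about 0.36 kg. On its axis a smooth round steel shaft, 12 mm in diameter, from 26 to 66 mm above the underside: the place to grip. Loose, upright on the bench at the start. Origin: centre of the underside; z up the shaft.
- rack: fixed wooden rack, 290 mm wide (y): a plate sloping 30 degrees, low edge towards the robot, with three equal pockets in a row, and behind it a dark ledge 60 mm high carrying three tags (10 mm high). Origin: bench level, 13 mm in +x of the middle pocket's floor centre; x points up the slope. Which tag is behind which pocket varies
- pocket1 (a point): centre of the flat floor of the pocket in front (robot's side) of the tag with one raised black stud. z: the pocket's axis, square to the plate, out of the pocket, 30 degrees from vertical leaning towards the robot; x up the slope; y along the row. Pocket 54 mm square, 18 mm deep; pockets 95 mm apart
- pocket2 (a point): centre of the flat floor of the pocket in front (robot's side) of the tag with two raised black studs. z: the pocket's axis, square to the plate, out of the pocket, 30 degrees from vertical leaning towards the robot; x up the slope; y along the row. Pocket 54 mm square, 18 mm deep; pockets 95 mm apart
- pocket3 (a point): centre of the flat floor of the pocket in front (robot's side) of the tag with three raised black studs. z: the pocket's axis, square to the plate, out of the pocket, 30 degrees from vertical leaning towards the robot; x up the slope; y along the row. Pocket 54 mm square, 18 mm deep; pockets 95 mm apart
- washer: bystander: plain thick brass washer lying flat among the parts, 44 mm in diameter, 8 mm thick, no shaft. Origin: centre of the underside
- o_ring: bystander: black rubber O-ring lying flat, 64 mm in diameter, 6 mm thick. Origin: centre of the underside
- oil_bottle: bystander: small white oil bottle with black cap, 36 mm in diameter, 85 mm high, standing. Origin: centre of the underside
- screwdriver: bystander: screwdriver with a red handle, lying flat, under 40 mm high. Origin: on its underside

How it is judged:
On the way, in this order (a step that is already met when the one before it is completed fails the run):
1. the gear barrel is on the floor of the one-stud pocket, square to it, while still held in the fingers (z of gear_barrel in the frame of pocket1 between -0.004 and 0.005 m and angle between the z axis of gear_barrel and the z axis of pocket1, either way round below 0.14 rad and x of gear_barrel in the frame of pocket1 between -0.006 and 0.006 m and y of gear_barrel in the frame of pocket1 between -0.006 and 0.006 m and contact force between gear_barrel and the fingers above 0.5 N), for 0.1 s.
2. the stepped pulley is on the floor of the two-stud pocket, square to it, while still held in the fingers (z of step_pulley in the frame of pocket2 between -0.004 and 0.005 m and angle between the z axis of step_pulley and the z axis of pocket2, either way round below 0.14 rad and x of step_pulley in the frame of pocket2 between -0.006 and 0.006 m and y of step_pulley in the frame of pocket2 between -0.006 and 0.006 m and contact force between step_pulley and the fingers above 0.5 N), for 0.1 s.
3. the flywheel is on the floor of the three-stud pocket, square to it, while still held in the fingers (z of flywheel in the frame of pocket3 between -0.004 and 0.005 m and angle between the z axis of flywheel and the z axis of pocket3, either way round below 0.14 rad and x of flywheel in the frame of pocket3 between -0.006 and 0.006 m and y of flywheel in the frame of pocket3 between -0.006 and 0.006 m and contact force between flywheel and the fingers above 0.5 N), for 0.1 s.
At the end, for the whole second after the job is handed in: Gear barrel in the one-stud, stepped pulley in the two-stud, flywheel in the three-stud pocket: underside centre within 6 mm of the pocket centre along each side and 3 mm of the floor, shaft within 0.09 rad of the pocket axis, at rest (z of gear_barrel in the frame of pocket1 between -0.004 and 0.003 m and angle between the z axis of gear_barrel and the z axis of pocket1, either way round below 0.09 rad and x of gear_barrel in the frame of pocket1 between -0.006 and 0.006 m and y of gear_barrel in the frame of pocket1 between -0.006 and 0.006 m and linear speed of each of gear_barrel, step_pulley, flywheel below 0.02 m/s and z of step_pulley in the frame of pocket2 between -0.004 and 0.003 m and angle between the z axis of step_pulley and the z axis of pocket2, either way round below 0.09 rad and x of step_pulley in the frame of pocket2 between -0.006 and 0.006 m and y of step_pulley in the frame of pocket2 between -0.006 and 0.006 m and z of flywheel in the frame of pocket3 between -0.004 and 0.003 m and angle between the z axis of flywheel and the z axis of pocket3, either way round below 0.09 rad and x of flywheel in the frame of pocket3 between -0.006 and 0.006 m and y of flywheel in the frame of pocket3 between -0.006 and 0.006 m); the robot touches nothing.
It fails at once if the brass washer is moved by more than 30 mm (distance of washer from where it was at the start of the episode above 0.03 m).
It fails at once if the black O-ring is moved by more than 30 mm (distance of o_ring from where it was at the start of the episode above 0.03 m).
It fails at once if the oil bottle is moved by more than 30 mm (distance of oil_bottle from where it was at the start of the episode above 0.03 m).
It fails at once if the screwdriver is moved by more than 30 mm (distance of screwdriver from where it was at the start of the episode above 0.03 m).
It also fails if it takes over 67 s, if anything falls off the work surface, if the arm or the gripper's body presses on something with over 40 N, if the wrist force passes 120 N, or if a joint passes its speed limit or range.

## Working session

There is one attempt and no reset: what is moved stays moved. The work goes in short steps, Python scripts to look and compute and a tool call to move; the robot and the scene stay as the last step left them, time stands still between calls to the robot, and variables do not carry over. Pictures are saved under pics/ and viewed, at most 10 in all, crops included, and the job is handed in when it is done.

Besides the shell and the picture viewer there is one more tool, called after "Call:" in YAML: its name, and indented under it one key for each argument. drive_tool: Moves the arm, as the interface text tells. Shift numbers are shares of 0.5 m and turn numbers shares of 180 degrees, none past 1 either way. Its arguments: {"type":"object","properties":{"claw":{"type":"array","items":{"type":"number"}},"slide":{"type":"array","items":{"type":"array","items":{"type":"number"}}},"yaw":{"type":"array","items":{"type":"number"}},"newtons":{"type":"number"}},"required":["claw","slide","yaw"]}

```bash
mkdir -p pics && ls && cat > h.py <<'E'
import numpy as np, cv2, pickle
from workcell import bot
def snap(name, tag):
    c=bot.read_camera(name); pickle.dump(c,open(f'pics/{tag}.pkl','wb'))
    cv2.imwrite(f'pics/{tag}.png',c['color'][:,:,::-1]); return c
def load(tag): return pickle.load(open(f'pics/{tag}.pkl','rb'))
def cloud(c):
    d=c['depth']; v,u=np.mgrid[:d.shape[0],:d.shape[1]]; K=c['mtx']
    p=np.stack([(u-K[0,2])/K[0,0]*d,-(v-K[1,2])/K[1,1]*d,-d],-1)
    P=p@np.array(c['rotation']).T+c['eye']; P[d==0]=np.nan; return P
def ray(c,u,v):
    K=c['mtx']; d=np.array([(u-K[0,2])/K[0,0],-(v-K[1,2])/K[1,1],-1.])
    return np.array(c['eye']),np.array(c['rotation'])@d
def onplane(c,u,v,z):
    e,d=ray(c,u,v); return e+d*(z-e[2])/d[2]
def tri(c1,p1,c2,p2):
    e1,d1=ray(c1,*p1); e2,d2=ray(c2,*p2)
    t=np.linalg.lstsq(np.stack([d1,-d2],1),e2-e1,rcond=None)[0]
    a,b=e1+d1*t[0],e2+d2*t[1]; return (a+b)/2,np.linalg.norm(a-b)
E
python3 - <<'E'
from h import *
for n in ['scene','side','wrist']:
    c=snap(n,n+'0'); print(n,c['eye'].__repr__(),np.round(c['rotation'],2).tolist(),c['mtx'].tolist(),[k for k in c])
a=[load(n+'0')['color'] for n in('scene','side','wrist')]
print(bot.read_state())
E
```

```text
pics
scene array([ 1.15538705, -0.04501009,  0.8418365 ]) [0.52, 0.54, 1.56] [[478.47145967263754, 0.0, 276.31171681357745], [0.0, 478.47145967263754, 204.42868980048502], [0.0, 0.0, 1.0]] ['color', 'depth', 'mtx', 'eye', 'rotation']
side array([0.04190233, 0.44378394, 0.47847452]) [0.47, -1.22, -2.1] [[382.84002339460415, 0.0, 287.8936314525587], [0.0, 382.84002339460415, 209.0611830607441], [0.0, 0.0, 1.0]] ['color', 'depth', 'mtx', 'eye', 'rotation']
wrist array([0.67488502, 0.08116781, 0.3732154 ]) [-0.32, 0.0, 0.0] [[341.4226295415146, 0.0, 283.8494100496667], [0.0, 341.4226295415146, 209.36533230207132], [0.0, 0.0, 1.0]] ['color', 'depth', 'mtx', 'eye', 'rotation']
{'time': 0.15, 'q': array([-3.68876315e-02,  2.64601753e-01,  1.60506894e+00, -1.85234172e-05,
        1.27372154e+00, -3.69009787e-02]), 'joint_vel': array([ 0.00068705, -0.00513415, -0.00527779,  0.00177074, -0.00021208,
        0.00263261]), 'joint_torque': array([-4.44535381e-04, -5.15905774e+01, -3.67958951e+01, -2.06692371e-04,
        8.09489022e-03,  2.50629785e-05]), 'tool_pos': array([6.74733872e-01, 1.32314367e-05, 4.03628502e-01]), 'tcp_rot': array([-2.22049634e+00, -2.22053805e+00,  1.94331839e-03]), 'wrist_force': array([ 0.05438464, -0.49540612, -0.09386664]), 'torque': array([-0.03501587, -0.01356576,  0.00012688]), 'grip_force': 0.0, 'width': 0.9994399669865466}
```

View pics/scene0.png

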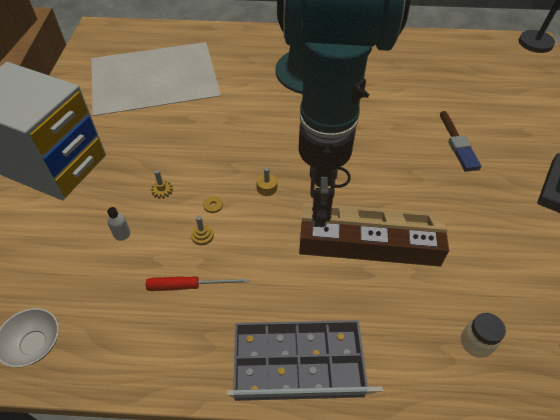

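View pics/side0.png

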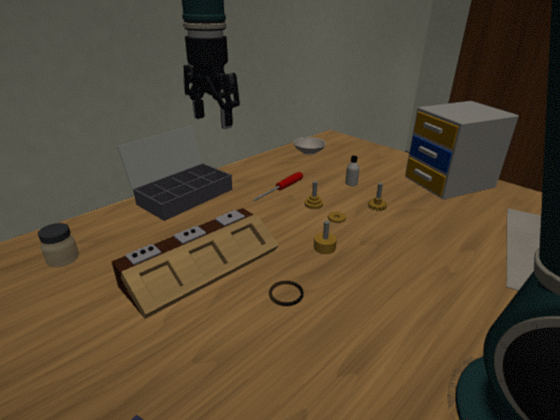

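View pics/wrist0.png

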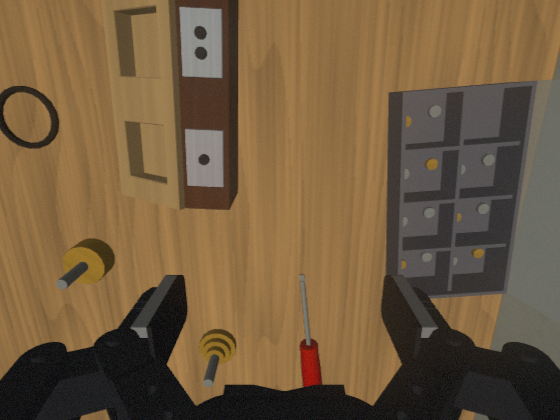

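```bash
sed -i "s/np.array(c\['rotation'\])/cv2.Rodrigues(np.array(c['rotation'],float))[0]/" h.py && python3 - <<'E'
from h import *
S,D,W=load('scene0'),load('side0'),load('wrist0')
for n,a,b in [('gear',(158,172),(379,186)),('pulley',(199,218),(315,184)),('fly',(267,170),(326,224))]:
    print(n,'tri',np.round(tri(S,a,D,b),4) if 0 else [np.round(x,4) for x in tri(S,a,D,b)])
    for c,nm,p in((S,'scene',a),(D,'side',b)):
        P=cloud(c); u,v=p; Q=P[v-14:v+28,u-16:u+17].reshape(-1,3); Q=Q[np.isfinite(Q[:,0])]
        m=(Q[:,2]>.032)&(Q[:,2]<.075); q=Q[m]
        print('  ',nm,m.sum(),np.round(np.median(q,0),4),'top z',np.round(np.percentile(Q[:,2],[50,99.5]),4), 'eye dir')
# tags: white quads in scene; studs
for c,nm in((S,'scene'),(W,'wrist')):
    im=c['color'].astype(int); m=((im.min(2)>150)&(im.max(2)-im.min(2)<25)).astype(np.uint8)
    P=cloud(c); cs,_=cv2.findContours(m,cv2.RETR_EXTERNAL,cv2.CHAIN_APPROX_SIMPLE)
    for k in cs:
        if 120<cv2.contourArea(k)<4000:
            r=cv2.minAreaRect(k); mm=np.zeros_like(m); cv2.drawContours(mm,[k],-1,1,-1)
            q=P[(mm>0)&np.isfinite(P[...,0])]
            print(nm,'white',np.round(r[0]),np.round(r[1]),round(r[2],1),len(q) and np.round(np.median(q,0),4), np.round(onplane(c,*r[0],.07),4))
# plate/pocket: cloud in side view, plate region fit
P=cloud(D); Q=P[200:312,110:285].reshape(-1,3); Q=Q[np.isfinite(Q[:,0])&(Q[:,2]>.01)]
print('rackpts',len(Q),np.round(np.percentile(Q,[1,50,99],axis=0),3))
P=cloud(W)
for v in (60,165,100):
    print('wrist row',v,[(u,*np.round(P[v,u],3)) for u in range(110,240,8)])
E
```

```text
gear tri [array([ 0.4663, -0.3364,  0.06  ]), np.float64(0.006)]
   scene 76 [ 0.4705 -0.3382  0.053 ] top z [0.0009 0.0666] eye dir
   side 62 [ 0.4656 -0.3331  0.0506] top z [-0.0021  0.0631] eye dir
pulley tri [array([ 0.5844, -0.2285,  0.0595]), np.float64(0.0038)]
   scene 77 [ 0.5901 -0.2284  0.0545] top z [0.0016 0.0665] eye dir
   side 63 [ 0.5844 -0.2229  0.0502] top z [-0.0019  0.0631] eye dir
fly tri [array([ 0.4452, -0.0994,  0.0603]), np.float64(0.0024)]
   scene 77 [ 0.4491 -0.102   0.0545] top z [0.0015 0.067 ] eye dir
   side 85 [ 0.4439 -0.0949  0.0523] top z [-0.0009  0.0643] eye dir
rackpts 9397 [[ 0.506 -0.013  0.012]
 [ 0.565  0.145  0.038]
 [ 0.84   0.272  0.066]]
wrist row 60 [(110, np.float64(0.51), np.float64(0.113), np.float64(0.024)), (118, np.float64(0.52), np.float64(0.112), np.float64(0.029)), (126, np.float64(0.525), np.float64(0.113), np.float64(0.023)), (134, np.float64(0.53), np.float64(0.113), np.float64(0.016)), (142, np.float64(0.539), np.float64(0.113), np.float64(0.021)), (150, np.float64(0.549), np.float64(0.113), np.float64(0.026)), (158, np.f
[... 2184 characters left out ...]
)), (158, np.float64(0.563), np.float64(0.077), np.float64(0.056)), (166, np.float64(0.571), np.float64(0.077), np.float64(0.06)), (174, np.float64(0.58), np.float64(0.077), np.float64(0.064)), (182, np.float64(0.585), np.float64(0.077), np.float64(0.06)), (190, np.float64(0.592), np.float64(0.077), np.float64(0.06)), (198, np.float64(0.599), np.float64(0.077), np.float64(0.06)), (206, np.float64(0.606), np.float64(0.077), np.float64(0.061)), (214, np.float64(0.613), np.float64(0.077), np.float64(0.06)), (222, np.float64(0.62), np.float64(0.077), np.float64(0.061)), (230, np.float64(0.626), np.float64(0.077), np.float64(0.053)), (238, np.float64(0.627), np.float64(0.077), np.float64(0.001))]
```

The scene view shows the gear barrel with its shaft top at about (158,171), the pulley at (199,218) and the flywheel at (267,170). The tags read 1, 2 and 3 studs from left to right. The side view shows the open pockets, and the wrist view shows the rack running roughly along y and turned a few degrees. I'll turn the tool so the fingers close along y, and look closer at the rack.

Call:
drive_tool:
  claw: [85,85,85,85,85,85,85,85]
  slide:
    - [-0.13,0.22,0]
    - [-0.13,0.22,0]
    - [-0.13,0.22,0]
    - [-0.13,0.22,0]
    - [-0.13,0.22,0]
    - [-0.13,0.22,0]
    - [-0.13,0.22,0]
    - [-0.13,0.22,0]
  yaw: [0.3,0.3,0.3,0.3,0.3,0.3,0.3,0.3]

```text
time: 0.82
tool_pos: [0.6097, 0.1103, 0.4043]
tcp_rot: [-0.961, -2.99, 0.0]
wrist_force: [0.4, -0.2, 0.1]
width: 0.994
grip_force: 0.0
```

Call:
drive_tool:
  claw: [85,85,85,85,85,85,85]
  slide:
    - [0,0,0]
    - [0,0,0]
    - [0,0,0]
    - [0,0,0]
    - [0,0,0]
    - [0,0,0]
    - [0,0,0]
  yaw: [0.2,0.2,0.2,0.2,0.2,0.2,0.2]

```text
time: 1.4
tool_pos: [0.6099, 0.11, 0.4043]
tcp_rot: [-0.005, -3.141, 0.0]
wrist_force: [-0.1, 0.1, -0.3]
width: 0.998
grip_force: 0.0
```

```bash
python3 - <<'E'
from h import *
snap('wrist','rack1'); s=bot.read_state(); print(s['time'],s['tool_pos'],s['tcp_rot'],s['q'][5])
E
```

```text
1.45 [0.60990243 0.10996416 0.40442064] [-5.29863260e-03 -3.14110493e+00  1.43041248e-04] -1.4292163397911155
```

View pics/rack1.png

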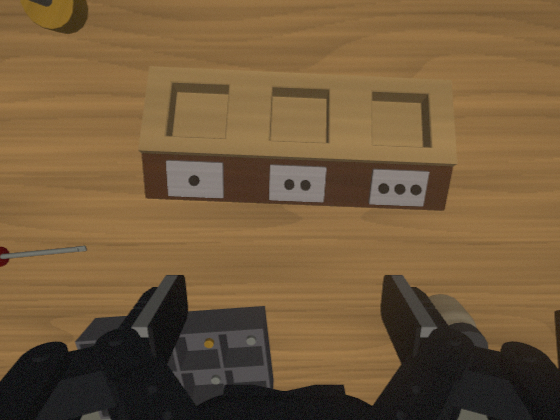

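The picture looks straight into the three pockets, centred at about (200,112), (300,115) and (400,120). The tags below them read 1, 2 and 3 studs from left to right, so y grows from pocket 1 to pocket 3. I'll fit the plate plane and cast the pocket openings onto it.

```bash
cat > rack.py <<'E'
from h import *
c=load('rack1'); P=cloud(c); K=c['mtx']
tab=P[230:240,260:420].reshape(-1,3); print('table z',np.nanmedian(tab[:,2]),np.nanstd(tab[:,2]))
reg=np.zeros(P.shape[:2],np.uint8); cv2.fillPoly(reg,[np.array([[150,75],[448,86],[449,152],[146,142]])],1)
Q=P[(reg>0)&np.isfinite(P[...,0])]
best=None; rng=np.random.default_rng(0)
for _ in range(300):
    a=Q[rng.choice(len(Q),3)]; n=np.cross(a[1]-a[0],a[2]-a[0]); n/=np.linalg.norm(n)+1e-12
    k=np.abs((Q-a[0])@n)<.0025
    if best is None or k.sum()>best.sum(): best=k
for _ in range(3):
    o=Q[best].mean(0); n=np.linalg.svd(Q[best]-o,full_matrices=0)[2][2]; n*=np.sign(n[2]); r=(Q-o)@n; best=np.abs(r)<.0025
print('n',n,'tilt',np.degrees(np.arccos(n[2])),'rack yaw deg',np.degrees(np.arctan2(-n[1],-n[0])),'rms',r[best].std())
f=np.abs(r+.018)<.004; print('floor depth',np.median(r[(r<-.012)]))
yv=np.cross(n,[n[0],n[1],0]);yv/=np.linalg.norm(yv); yv*=np.sign(yv[1]); xv=np.cross(yv,n)
H=((P-o)@n); hole=((reg>0)&(H<-.005)).astype(np.uint8)
hole=cv2.morphologyEx(hole,cv2.MORPH_OPEN,np.ones((3,3)))
cs,_=cv2.findContours(hole,cv2.RETR_EXTERNAL,cv2.CHAIN_APPROX_NONE)
for k in sorted([k for k in cs if cv2.contourArea(k)>400],key=lambda k:k[:,0,0].mean()):
    q=[]
    for u,v in k[:,0]:
        e,d=ray(c,u,v); t=((o-e)@n)/(d@n); p=e+d*t-o; q.append([p@xv,p@yv])
    q=np.array(q,np.float32); rc=cv2.minAreaRect(q*1000)
    m=o+rc[0][0]/1000*xv+rc[0][1]/1000*yv
    print('rect',np.round(rc[1],1),round(rc[2],2),'open',np.round(m,4),'floor',np.round(m-.018*n,4))
E
python3 rack.py
```

```text
table z 0.0005969513628520939 0.0007331440362203142
n [-0.50103814  0.02285179  0.86512345] tilt 30.103195771744353 rack yaw deg -2.611387337342268 rms 0.0007109537833767432
floor depth -0.017879647327365376
rect [51.5 52.2] 0.45 open [0.5419 0.0304 0.0447] floor [0.5509 0.03   0.0291]
rect [51.4 53. ] 0.11 open [0.5461 0.1239 0.0447] floor [0.5552 0.1235 0.0291]
rect [51.7 51.3] 89.99 open [0.5505 0.2177 0.0447] floor [0.5595 0.2173 0.0291]
```

Call:
drive_tool:
  claw: [85,85,85,85,85]
  slide:
    - [-0.2,-0.04,-0.1]
    - [-0.2,-0.04,-0.1]
    - [-0.2,-0.04,-0.1]
    - [-0.2,-0.04,-0.1]
    - [-0.2,-0.04,-0.1]
  yaw: [0,0,0,0,0]

```text
time: 1.87
tool_pos: [0.5079, 0.0897, 0.3529]
tcp_rot: [-0.004, -3.138, 0.001]
wrist_force: [0.6, 0.7, 0.5]
width: 0.994
grip_force: 0.0
```

```bash
python3 - <<'E'
from h import *
snap('wrist','rack2'); c=load('rack2'); print(c['eye'],c['rotation'])
o=c['eye']
for y in ((.553,.03,.029),(.555,.1235,.029),(.56,.2173,.029)):
    R=cv2.Rodrigues(np.array(c['rotation'],float))[0]; p=R.T@(np.array(y)-o); K=c['mtx']; print(K[0,0]*p[0]/-p[2]+K[0,2], -K[1,1]*p[1]/-p[2]+K[1,2])
E
```

```text
[0.42661018 0.08959424 0.32291446] [-0.25067472 -0.24944932  1.55439091]
220.43901133553413 239.38737626652355
320.52371474333677 241.19434771684573
420.2046783197106 245.9285946895557
```

Call:
drive_tool:
  claw: [85,85,85,85,85,85,85,85]
  slide:
    - [-0.08,-0.85,0.1]
    - [-0.08,-0.85,0.1]
    - [-0.08,-0.85,0.1]
    - [-0.08,-0.85,0.1]
    - [-0.08,-0.85,0.1]
    - [-0.08,-0.85,0.1]
    - [-0.08,-0.85,0.1]
    - [-0.08,-0.85,0.1]
  yaw: [0,0,0,0,0,0,0,0]

```text
time: 2.58
tool_pos: [0.4802, -0.2426, 0.396]
tcp_rot: [0.002, 3.137, -0.004]
wrist_force: [-0.4, 0.1, -0.1]
width: 0.992
grip_force: 0.0
```

Call:
drive_tool:
  claw: [85,85,85,85,85]
  slide:
    - [0,-0.2,0]
    - [0,-0.2,0]
    - [0,-0.2,0]
    - [0,-0.2,0]
    - [0,-0.2,0]
  yaw: [0,0,0,0,0]

```text
time: 3.0
tool_pos: [0.4799, -0.341, 0.3943]
tcp_rot: [0.005, 3.14, -0.0]
wrist_force: [0.6, 0.5, 0.0]
width: 0.994
grip_force: 0.0
```

```bash
python3 - <<'E'
from h import *
c=snap('wrist','gear1'); s=bot.read_state(); print(s['time'],s['tool_pos'])
E
```

```text
3.05 [ 0.47975934 -0.33976563  0.39397161]
```

View pics/gear1.png

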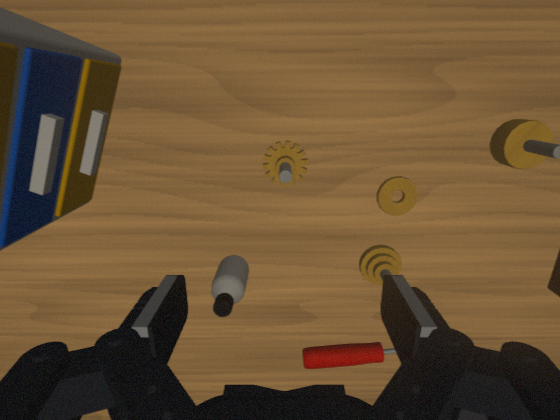

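View pics/rack2.png

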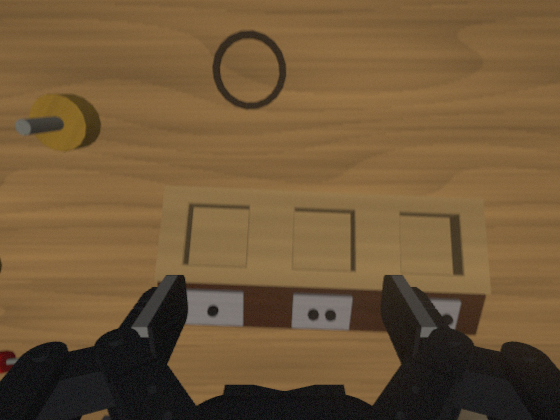

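The gear1 view shows the gear barrel with its shaft at about (285,178), the washer at (397,195), the pulley at (380,265), the flywheel at (530,145) and the bottle at (230,285). The rack2 view shows the pockets at about (218,237), (323,240) and (430,245). I'll compute positions from both views.

```bash
cat > meas.py <<'E'
from h import *
def shaft(c,u,v,w=30):
    """shaft axis from top disc (depth z>0.06) and brass-disc outline cast at plane"""
    P=cloud(c); v0,u0=max(v-w,0),max(u-w,0); Q=P[v0:v+w,u0:u+w]
    m=(Q[...,2]>.060)&(Q[...,2]<.075)
    vv,uu=np.nonzero(m); q=Q[m]
    z=np.median(q[:,2]); pix=(uu.mean()+u0,vv.mean()+v0)
    side=(Q[...,2]>.035)&(Q[...,2]<.058); 
    return len(q),np.round(np.median(q,0),4),np.round(pix,1),'ray@.066',np.round(onplane(c,*pix,.066),4),'side',np.round(np.median(Q[side],0),4)
E
sed -e "s/c=load('rack1')/c=load('rack2')/" -e "s/P\[230:240,260:420\]/P[130:170,200:420]/" -e "s/\[\[150,75\].*142\]\]/[[166,192],[480,202],[484,284],[162,274]]/" rack.py > rack_b.py; python3 rack_b.py
python3 - <<'E'
from meas import *
g=load('gear1'); r=load('rack2')
print('gear',shaft(g,285,175)); print('pulley',shaft(g,382,268)); print('fly',shaft(g,535,150)); print('fly r2',shaft(r,40,125))
P=cloud(g); print('washer',P[185,397],'bottle',P[300,224],'table',np.nanmedian(P[100:140,200:400,2]))
# base centres via brass mask outlines
for c,nm,(u0,u1,v0,v1),h in((g,'gear',(255,315,130,195),.01),(g,'pulley',(350,410,236,282),.01),(r,'fly',(15,105,85,160),.013)):
    hs=cv2.cvtColor(c['color'],cv2.COLOR_RGB2HSV); Z=cloud(c)[...,2]
    q=cloud(c)[v0:v1,u0:u1].reshape(-1,3); q=q[(q[:,2]>.005)&(q[:,2]<.03)]
    print(nm,'base extent',np.round(np.percentile(q,[2,98],axis=0),3)[:,:2].tolist(),'mid',np.round(np.percentile(q,[2,98],axis=0).mean(0)[:2],4))
E
```

```text
table z 0.0005769769046173601 0.0007362117727768683
n [-0.4998857   0.02276363  0.86579218] tilt 30.02671449936812 rack yaw deg -2.60731553099089 rms 0.000729227985590845
floor depth -0.017894260686084885
rect [52.8 52.8] 90.0 open [0.5409 0.0301 0.0441] floor [0.5499 0.0296 0.0286]
rect [52.3 52.8] 89.89 open [0.5452 0.1234 0.0441] floor [0.5542 0.123  0.0286]
rect [51.8 52.8] 89.96 open [0.5494 0.2178 0.0441] floor [0.5584 0.2174 0.0285]
gear (150, array([ 0.4671, -0.3412,  0.0665]), array([284.1, 175.6]), 'ray@.066', array([ 0.4669, -0.3411,  0.066 ]), 'side', array([ 0.4626, -0.3412,  0.048 ]))
pulley (0, array([nan, nan, nan]), array([nan, nan]), 'ray@.066', array([nan, nan, nan]), 'side', array([ 0.583 , -0.2347,  0.0372]))
fly (160, array([ 0.4463, -0.1058,  0.0657]), array([553.6, 151.3]), 'ray@.066', array([ 0.4459, -0.1065,  0.066 ]), 'side', array([ 0.445 , -0.1073,  0.0471]))
fly r2 (295, array([ 0.446 , -0.1002,  0.0661]), array([ 25.1, 125.3]), 'ray@.066', array([ 0.4461, -0.1003,  0.066 ]), 'side', array([ 0.4458, -0.0974,  0.0473]))
washer [ 0.4905526  -0.22025965  0.00899433] bottle [ 0.58400448 -0.39866213  0.08280922] table 0.0005905350330171755
gear base extent [[0.446, -0.362], [0.489, -0.32]] mid [ 0.4675 -0.3412]
pulley base extent [[0.564, -0.253], [0.602, -0.209]] mid [ 0.5828 -0.2313]
fly base extent [[0.424, -0.12], [0.468, -0.079]] mid [ 0.4458 -0.0996]
  return _methods._mean(a, axis=axis, dtype=dtype,
  ret = ret.dtype.type(ret / rcount)
meas.py:7: RuntimeWarning: Mean of empty slice.
  z=np.median(q[:,2]); pix=(uu.mean()+u0,vv.mean()+v0)
  ret = um.true_divide(
```

Gear shaft at (0.467, -0.341), top at 0.066 m, which agrees with the stated heights. Descending to grip it about 56 mm above the underside.

Call:
drive_tool:
  claw: [60,60,60,60,60,60,60,0]
  slide:
    - [-0.025,0,-0.08]
    - [-0.025,0,-0.16]
    - [-0.025,0,-0.24]
    - [-0.025,0,-0.3]
    - [-0.025,0,-0.34]
    - [-0.025,0,-0.365]
    - [-0.025,0,-0.365]
    - [-0.025,0,-0.365]
  yaw: [0,0,0,0,0,0,0,0]
  newtons: 60

```text
time: 3.72
tool_pos: [0.4671, -0.3387, 0.2113]
tcp_rot: [0.002, -3.142, -0.0]
wrist_force: [-0.2, -0.3, -0.2]
width: 0.579
grip_force: 0.0
```

Call:
drive_tool:
  claw: [0,0,0,0,0,0,0,0]
  slide:
    - [0,0,0]
    - [0,0,0]
    - [0,0,0]
    - [0,0,0]
    - [0,0,0]
    - [0,0,0]
    - [0,0,0]
    - [0,0,0]
  yaw: [0,0,0,0,0,0,0,0]

```text
time: 4.38
tool_pos: [0.4675, -0.3403, 0.2132]
tcp_rot: [0.0, 3.138, -0.003]
wrist_force: [0.2, 1.1, 6.5]
width: 0.116
grip_force: 58.7
```

Call:
drive_tool:
  claw: [0,0,0,0,0,0,0,0]
  slide:
    - [0,0,0.04]
    - [0,0,0.1]
    - [0,0,0.16]
    - [0.01,0.06,0.2]
    - [0.02,0.13,0.2]
    - [0.035,0.21,0.2]
    - [0.05,0.29,0.2]
    - [0.06,0.37,0.2]
  yaw: [0,0,0,0,0,0,0,0]

```text
time: 5.05
tool_pos: [0.4964, -0.1532, 0.3114]
tcp_rot: [0.002, 3.14, -0.0]
wrist_force: [0.8, -0.5, -3.6]
width: 0.118
grip_force: 59.0
```

Call:
drive_tool:
  claw: [0,0,0,0,0,0,0,0]
  slide:
    - [0.02,0.08,0]
    - [0.04,0.16,0]
    - [0.06,0.24,0]
    - [0.08,0.32,-0.01]
    - [0.085,0.39,-0.02]
    - [0.085,0.44,-0.03]
    - [0.085,0.465,-0.04]
    - [0.085,0.465,-0.04]
  yaw: [-0.0145,-0.0145,-0.0145,-0.0145,-0.0145,-0.0145,-0.0145,-0.0145]

```text
time: 5.72
tool_pos: [0.5381, 0.08, 0.2897]
tcp_rot: [-0.067, -3.139, -0.0]
wrist_force: [0.0, -0.7, -2.6]
width: 0.112
grip_force: 58.9
```

```bash
python3 - <<'E'
from h import *
c=snap('side','s1'); s=bot.read_state(); print({k:np.round(v,4) for k,v in s.items() if k in('time','tool_pos','tcp_rot','width','grip_force','wrist_force')})
im=c['color'][:,:,::-1]; 
p=np.array([.54,.077,.1]);R=cv2.Rodrigues(np.array(c['rotation'],float))[0]; q=R.T@(p-c['eye']);K=c['mtx'];u,v=int(K[0,2]+K[0,0]*q[0]/-q[2]),int(K[1,2]-K[1,1]*q[1]/-q[2]);print(u,v)
v0,u0=max(v-100,0),max(u-130,0); cv2.imwrite('pics/s1c.png',cv2.resize(im[v0:v0+190,u0:u0+260],None,fx=3,fy=3))
E
```

```text
{'time': np.float64(5.7667), 'tool_pos': array([0.5383, 0.0786, 0.2901]), 'tcp_rot': array([-6.750e-02, -3.139e+00,  1.200e-03]), 'wrist_force': array([-0.3569, -0.0546, -2.2755]), 'grip_force': np.float64(58.9448), 'width': np.float64(0.1179)}
228 221
```

View pics/s1c.png

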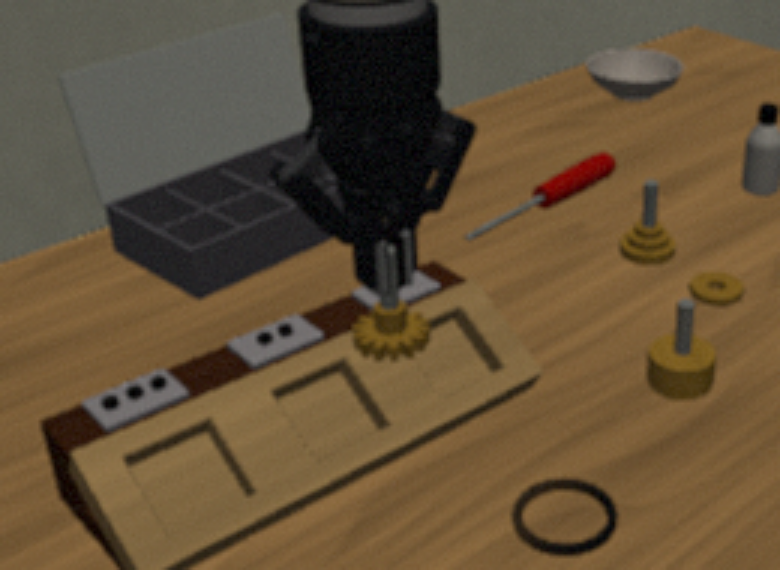

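The gear barrel hangs vertically from the fingers at about (390,330) in the crop, above the rib between pockets 1 and 2. I'll press it onto the sloping plate there with a weak grip, following an arc so it pivots to 30° in the fingers.

Call:
drive_tool:
  claw: [0,0,0,0,0,0,0,0]
  slide:
    - [0,-0.003,-0.03]
    - [0.003,-0.003,-0.041]
    - [-0.006,-0.003,-0.046]
    - [-0.016,-0.003,-0.0515]
    - [-0.0245,-0.003,-0.058]
    - [-0.033,-0.003,-0.0645]
    - [-0.0405,-0.003,-0.0725]
    - [-0.048,-0.003,-0.081]
  yaw: [0,0,0,0,0,0,0,0]
  newtons: 30

```text
time: 6.43
tool_pos: [0.5168, 0.0763, 0.2547]
tcp_rot: [0.071, 3.134, 0.0]
wrist_force: [-7.4, -2.4, 36.9]
width: 0.119
grip_force: 63.3
```

Call:
drive_tool:
  claw: [0,0,0,0]
  slide:
    - [0.001,0,-0.002]
    - [0.001,0,-0.003]
    - [0.001,0,-0.003]
    - [0.001,0,-0.003]
  yaw: [0,0,0,0]

```text
time: 6.77
tool_pos: [0.5171, 0.0765, 0.2545]
tcp_rot: [0.071, 3.135, 0.001]
wrist_force: [-9.7, -0.8, 24.8]
width: 0.113
grip_force: 62.8
```

```bash
cat > crop.py <<'E'
from h import *
import sys
def crop(name,tag,p,fx=3):
    c=snap(name,tag); R=cv2.Rodrigues(np.array(c['rotation'],float))[0]; q=R.T@(np.array(p)-c['eye']);K=c['mtx'];u,v=int(K[0,2]+K[0,0]*q[0]/-q[2]),int(K[1,2]-K[1,1]*q[1]/-q[2])
    v0,u0=max(v-60,0),max(u-80,0); cv2.imwrite(f'pics/{tag}c.png',cv2.resize(c['color'][v0:v0+120,u0:u0+160,::-1],None,fx=5,fy=5)); print('crop origin',u0,v0)
    return c
def st():
    s=bot.read_state(); print({k:np.round(v,4).tolist() for k,v in s.items() if k in('time','tool_pos','width','grip_force','wrist_force','torque')})
E
python3 -c "
from crop import *
crop('side','s2',(.53,.077,.06)); st()"
```

```text
crop origin 153 181
{'time': 6.8167, 'tool_pos': [0.5171, 0.0766, 0.2545], 'wrist_force': [-8.4762, -1.2349, 25.7191], 'torque': [-0.2296, 1.2099, -0.049], 'grip_force': 62.8062, 'width': 0.1161}
```

View pics/s2c.png

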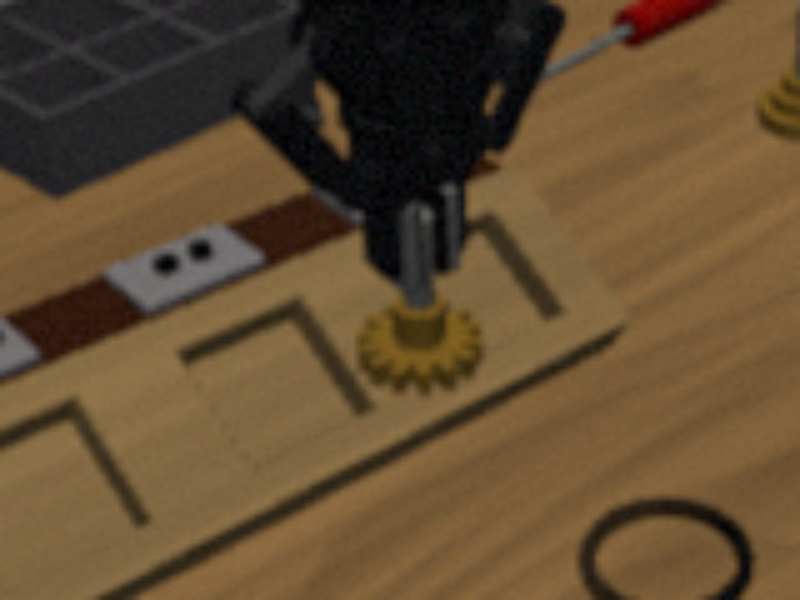

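```bash
cat > tilt.py <<'E'
from h import *
def brass(c,p,w=45):
    R=cv2.Rodrigues(np.array(c['rotation'],float))[0]; q=R.T@(np.array(p)-c['eye']);K=c['mtx'];u,v=int(K[0,2]+K[0,0]*q[0]/-q[2]),int(K[1,2]-K[1,1]*q[1]/-q[2])
    hs=cv2.cvtColor(c['color'],cv2.COLOR_RGB2HSV); P=cloud(c); m=(hs[...,1]>150)&(hs[...,2]>60)
    mm=np.zeros_like(m); mm[max(v-w,0):v+w,max(u-w,0):u+w]=1; m&=mm
    q=P[m&np.isfinite(P[...,0])]; q=q[np.linalg.norm(q-np.array(p),axis=1)<.045]; return q
def plane(Q,tol=.0015,it=800,th=None):
    rng=np.random.default_rng(1); best=None
    for _ in range(it):
        a=Q[rng.choice(len(Q),3,replace=False)]; n=np.cross(a[1]-a[0],a[2]-a[0]); L=np.linalg.norm(n)
        if L<1e-7: continue
        n/=L; 
        if abs(n[2])<.7: continue
        k=np.abs((Q-a[0])@n)<tol
        if best is None or k.sum()>best.sum(): best=k
    o=Q[best].mean(0); n=np.linalg.svd(Q[best]-o,full_matrices=0)[2][2]; n*=np.sign(n[2]); return n,o,best.sum()
E
python3 - <<'E'
from tilt import *
c=load('s2'); q=brass(c,(.54,.077,.06),22); print(len(q),np.round(np.percentile(q,[2,50,98],axis=0),4))
n,o,k=plane(q); print(n,o,k,'tilt',np.degrees(np.arctan2(-n[0],n[2])))
W=snap('wrist','w2'); q=brass(W,(.54,.077,.06),60); print(len(q)); 
if len(q)>30: print(plane(q))
S=snap('scene','sc2'); q=brass(S,(.54,.077,.06),25); print(len(q)); 
if len(q)>30: print(plane(q))
E
```

```text
319 [[0.4985 0.0585 0.0422]
 [0.5128 0.0856 0.0502]
 [0.5398 0.1023 0.0671]]
[-0.03148246  0.00326436  0.99949897] [0.5154462  0.08276487 0.05006246] 168 tilt 1.8041200403769857
2445
(array([-0.02473433,  0.00264851,  0.99969055]), array([0.51577444, 0.07640707, 0.05213385]), np.int64(1603))
270
(array([-0.03722324,  0.00948598,  0.99926195]), array([0.52400673, 0.07540028, 0.05257135]), np.int64(129))
```

Depth fits from three views show the gear was not tilted, about 1.8°. The hold was too stiff and it slid down the slope. A better way is to hook its lower rim behind the rack's vertical rear face and pull the shaft towards -x. I'll locate that rear edge and lift clear.

Call:
drive_tool:
  claw: [0,0,0,0,0,0,0,0]
  slide:
    - [0,0,0.05]
    - [0,0,0.1]
    - [0.03,0,0.15]
    - [0.1,0,0.15]
    - [0.18,0,0.15]
    - [0.25,0,0.15]
    - [0.3,0,0.15]
    - [0.3,0,0.15]
  yaw: [0,0,0,0,0,0,0,0]
  newtons: 60

```text
time: 7.58
tool_pos: [0.6695, 0.0762, 0.3242]
tcp_rot: [0.072, 3.136, 0.0]
wrist_force: [0.8, 0.6, -2.2]
width: 0.118
grip_force: 59.5
```

```bash
python3 - <<'E'
from h import *
from crop import st
st()
for t,band in(('rack1',(150,215)),('wrist0',(0,420))):
    P=cloud(load(t)); m=(P[...,2]>.045)&(P[...,2]<.075)&(P[...,0]>.56)&(P[...,0]<.66)
    for y in (-.02,-.01,0,.03,.05,.077,.1,.12,.16,.2,.24):
        k=m&(np.abs(P[...,1]-y)<.004); 
        if k.sum()>5: print(t,y,'max x',np.round(np.percentile(P[k][:,0],[1,97]),4),'z',np.round(np.median(P[k][:,2]),4))
E
```

```text
{'time': 7.5833, 'tool_pos': [0.6695, 0.0762, 0.3242], 'wrist_force': [0.8081, 0.5522, -2.2084], 'torque': [-0.0333, -0.0485, -0.0294], 'grip_force': 59.548, 'width': 0.1181}
rack1 -0.02 max x [0.5607 0.6199] z 0.0606
rack1 -0.01 max x [0.5607 0.6197] z 0.0606
rack1 0 max x [0.5607 0.6205] z 0.0611
rack1 0.03 max x [0.5644 0.6217] z 0.065
rack1 0.05 max x [0.5654 0.6226] z 0.0636
rack1 0.077 max x [0.5603 0.6238] z 0.0605
rack1 0.1 max x [0.5652 0.6249] z 0.0647
rack1 0.12 max x [0.5689 0.6259] z 0.0649
rack1 0.16 max x [0.5608 0.6272] z 0.0604
rack1 0.2 max x [0.5722 0.6295] z 0.065
rack1 0.24 max x [0.574  0.6322] z 0.0643
wrist0 -0.02 max x [0.561  0.6213] z 0.0605
wrist0 -0.01 max x [0.5609 0.6219] z 0.0605
wrist0 0 max x [0.5607 0.6224] z 0.061
wrist0 0.03 max x [0.5649 0.6238] z 0.0649
wrist0 0.05 max x [0.5661 0.6247] z 0.0643
wrist0 0.077 max x [0.5606 0.6259] z 0.0604
wrist0 0.1 max x [0.5675 0.6271] z 0.0646
wrist0 0.12 max x [0.5692 0.628 ] z 0.0648
```

Call:
drive_tool:
  claw: [0,0,0,0,0,0,0,0]
  slide:
    - [0,0,-0.07]
    - [0,0,-0.13]
    - [-0.01,0,-0.138]
    - [-0.03,0,-0.138]
    - [-0.045,0,-0.138]
    - [-0.06,0,-0.138]
    - [-0.075,0,-0.138]
    - [-0.09,0,-0.138]
  yaw: [0,0,0,0,0,0,0,0]

```text
time: 8.25
tool_pos: [0.6231, 0.0765, 0.2601]
tcp_rot: [0.071, 3.126, 0.001]
wrist_force: [9.1, -1.4, -1.9]
width: 0.116
grip_force: 59.3
```

```bash
cat > t3.py <<'E'
from tilt import *
from crop import st
import sys
st(); x,y,z=map(float,sys.argv[2:5])
for cam,w in(('scene',25),('side',22)):
    c=snap(cam,sys.argv[1]+cam); q=brass(c,(x,y,z),w)
    if len(q)>30:
        n,o,k=plane(q); print(cam,len(q),k,'n',np.round(n,3),'o',np.round(o,4),'tilt',round(np.degrees(np.arctan2(-n[0],n[2])),1))
E
python3 t3.py g3 .64 .077 .05
```

```text
{'time': 8.25, 'tool_pos': [0.6231, 0.0765, 0.2601], 'wrist_force': [9.108, -1.3845, -1.9274], 'torque': [-0.297, -1.879, -0.0305], 'grip_force': 59.315, 'width': 0.1165}
scene 414 164 n [-0.385  0.015  0.923] o [0.6525 0.0749 0.0632] tilt 22.6
side 210 126 n [-0.376  0.014  0.926] o [0.6471 0.0814 0.0594] tilt 22.1
```

Call:
drive_tool:
  claw: [0,0,0,0]
  slide:
    - [-0.006,0,0]
    - [-0.012,0,0]
    - [-0.016,0,0]
    - [-0.016,0,0]
  yaw: [0,0,0,0]

```text
time: 8.68
tool_pos: [0.6145, 0.0765, 0.2597]
tcp_rot: [0.071, 3.13, 0.001]
wrist_force: [6.5, -0.7, -0.9]
width: 0.112
grip_force: 58.4
```

```bash
python3 t3.py g4 .64 .077 .05
```

```text
{'time': 8.6833, 'tool_pos': [0.6145, 0.0765, 0.2597], 'wrist_force': [6.4824, -0.686, -0.9085], 'torque': [-0.0565, -1.2137, 0.0244], 'grip_force': 58.3778, 'width': 0.1124}
scene 434 143 n [-0.514  0.031  0.857] o [0.6504 0.0745 0.0668] tilt 30.9
side 215 132 n [-0.51  -0.003  0.86 ] o [0.6464 0.0833 0.0617] tilt 30.6
```

Call:
drive_tool:
  claw: [0,0,0,0,0,0,0,0]
  slide:
    - [0.03,0,0]
    - [0.06,0,0.02]
    - [0.06,0,0.09]
    - [0.06,0,0.16]
    - [0,-0.02,0.16]
    - [-0.08,-0.05,0.16]
    - [-0.16,-0.08,0.16]
    - [-0.23,-0.09,0.16]
  yaw: [0,0,0,0,0,0,0,0]
  newtons: 80

```text
time: 9.45
tool_pos: [0.495, 0.0305, 0.3368]
tcp_rot: [0.072, 3.139, -0.001]
wrist_force: [0.9, -0.2, -1.6]
width: 0.105
grip_force: 78.2
```

Call:
drive_tool:
  claw: [0,0,0,0,0,0]
  slide:
    - [0,0,-0.05]
    - [0,0,-0.1]
    - [0,0,-0.13]
    - [0,0,-0.14]
    - [0,0,-0.14]
    - [0,0,-0.14]
  yaw: [0,0,0,0,0,0]

```text
time: 9.95
tool_pos: [0.4977, 0.0315, 0.2664]
tcp_rot: [0.071, 3.139, 0.0]
wrist_force: [0.0, -0.2, -1.6]
width: 0.109
grip_force: 78.2
```

```bash
python3 t3.py g5 .525 .03 .075; python3 - <<'E'
from tilt import *
c=snap('wrist','g5w'); q=brass(c,(.525,.03,.075),80); n,o,k=plane(q); print(len(q),k,n,o)
print(np.round(np.percentile(q,[1,50,99],axis=0),4))
E
```

```text
{'time': 9.95, 'tool_pos': [0.4977, 0.0315, 0.2664], 'wrist_force': [0.0264, -0.2104, -1.6205], 'torque': [0.0217, 0.0454, 0.0163], 'grip_force': 78.1895, 'width': 0.1094}
scene 253 112 n [-0.448  0.035  0.893] o [0.5302 0.0297 0.0721] tilt 26.6
side 278 156 n [-0.46   0.034  0.887] o [0.5248 0.0384 0.0668] tilt 27.4
870 659 [-0.45460575  0.02191341  0.89042316] [0.52282344 0.02968136 0.06818721]
[[0.4924 0.0153 0.0592]
 [0.5141 0.0302 0.0661]
 [0.5471 0.0362 0.1036]]
```

The tilt held at 27°, and s is about 60 mm. Inserting along the pocket axis.

Call:
drive_tool:
  claw: [0,0,0,0,0,0,0,0]
  slide:
    - [0.012,-0.002,0.006]
    - [0.02,-0.002,-0.008]
    - [0.028,-0.002,-0.022]
    - [0.036,-0.002,-0.036]
    - [0.042,-0.002,-0.046]
    - [0.047,-0.002,-0.0545]
    - [0.049,-0.002,-0.0585]
    - [0.049,-0.002,-0.0585]
  yaw: [0,0,0,0,0,0,0,0]

```text
time: 10.77
tool_pos: [0.5193, 0.0301, 0.2325]
tcp_rot: [-0.072, -3.131, 0.001]
wrist_force: [-4.7, -0.3, -6.8]
width: 0.109
grip_force: 95.7
```

```bash
python3 t3.py g6 .55 .03 .04; python3 - <<'E'
from tilt import *
c=snap('wrist','g6w'); q=brass(c,(.545,.03,.045),80); n,o,k=plane(q); print(len(q),k,n,o)
cv2.imwrite('pics/g6z.png',cv2.resize(load('g6side')['color'][170:290,150:310,::-1],None,fx=5,fy=5))
E
```

```text
{'time': 10.7667, 'tool_pos': [0.5193, 0.0301, 0.2325], 'wrist_force': [-4.7111, -0.2866, -6.7873], 'torque': [-0.1054, 1.016, -0.0401], 'grip_force': 95.7402, 'width': 0.1092}
scene 179 80 n [-0.605  0.017  0.796] o [0.5473 0.0286 0.05  ] tilt 37.2
side 246 148 n [-0.627  0.016  0.779] o [0.5412 0.0384 0.0422] tilt 38.9
1028 744 [-0.62847189  0.02847158  0.77731104] [0.5470322  0.02833566 0.04952867]
```

View pics/g6z.png

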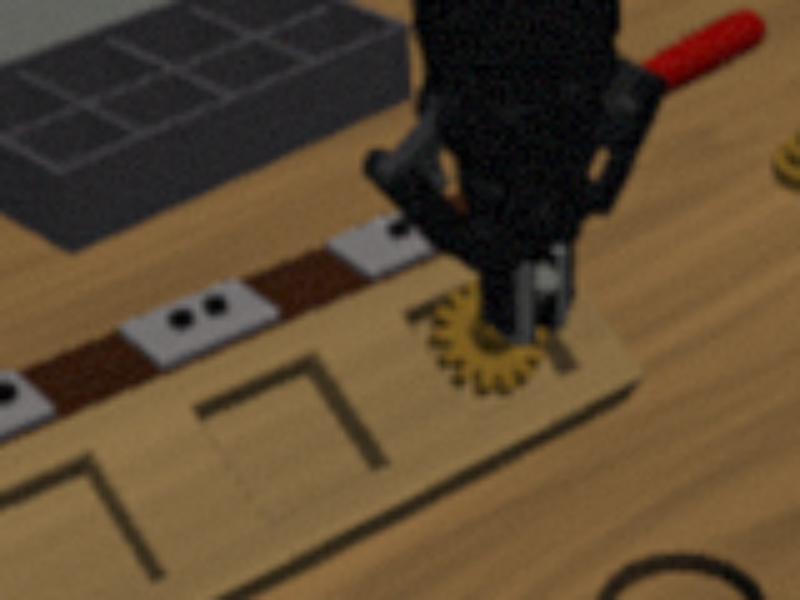

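The crop shows the gear inside pocket 1, around (490,340), but over-tilted at about 38° and tight against the upslope wall. I'll back off slightly, shift it downslope and press it flat.

Call:
drive_tool:
  claw: [0,0,0,0,0,0,0]
  slide:
    - [-0.012,0,0]
    - [-0.012,0,0]
    - [-0.006,0,0]
    - [-0.002,0,-0.007]
    - [0,0,-0.012]
    - [0.002,0,-0.016]
    - [0.002,0,-0.016]
  yaw: [0,0,0,0,0,0,0]

```text
time: 11.5
tool_pos: [0.5216, 0.0305, 0.2278]
tcp_rot: [-0.071, -3.134, 0.0]
wrist_force: [-10.7, 0.2, 5.4]
width: 0.109
grip_force: 97.8
```

```bash
cat > t4.py <<'E'
from tilt import *
from crop import st
import sys
F=np.array([[.5498,.0290,.0288],[.5541,.1235,.0288],[.5586,.2185,.0288]]); N=np.array([-.5,.0228,.866]); X=np.array([.865,-.0394,.5])
i=int(sys.argv[1])-1; st(); p=F[i]+.012*N; s=bot.read_state()
c=snap('wrist','t4_%.2f'%s['time']); q=brass(c,p,90); n,o,k=plane(q); print(len(q),k,'n',np.round(n,3),'tilt',round(np.degrees(np.arctan2(-n[0],n[2])),1))
n=np.array([n[0],.0228,n[2]])
G=s['tool_pos']-[0,0,.155]; print('G rel F: h %.4f slope %.4f y %.4f'%((G-F[i])@N,(G-F[i])@X,(G-F[i])[1]-.0228*.058))
h=(o-F[i])@N; print('face plane height over pocket centre', np.round(((o-F[i])@n)/(N@n),4))
# extent in pocket frame of face points
e=(q-F[i]); e=e[np.abs((q-o)@n)<.002]; print('slope ext',np.round(np.percentile(e@X,[.5,99.5]),4),'y ext',np.round(np.percentile(e[:,1]+.0455*e[:,0],[.5,99.5]),4))
E
python3 t4.py 1; python3 t3.py g7 .55 .03 .04
```

```text
{'time': 11.5, 'tool_pos': [0.5216, 0.0305, 0.2278], 'wrist_force': [-10.679, 0.1695, 5.4423], 'torque': [0.0137, 1.9942, 0.0198], 'grip_force': 97.8432, 'width': 0.1095}
1012 736 n [-0.629  0.014  0.778] tilt 38.9
G rel F: h 0.0522 slope -0.0025 y 0.0002
face plane height over pocket centre 0.0128
slope ext [-0.0214  0.0244] y ext [-0.0061  0.0057]
{'time': 11.55, 'tool_pos': [0.5215, 0.0305, 0.2278], 'wrist_force': [-8.9508, 0.8533, 5.2465], 'torque': [0.0344, 2.0412, -0.0449], 'grip_force': 97.822, 'width': 0.1145}
scene 129 62 n [-0.638  0.03   0.77 ] o [0.5469 0.0296 0.043 ] tilt 39.7
side 238 136 n [-0.598 -0.013  0.801] o [0.5442 0.0387 0.0376] tilt 36.7
```

Call:
drive_tool:
  claw: [0,0,0,0,0,0,0]
  slide:
    - [0,0,0]
    - [0.004,0,0.003]
    - [0.008,0,0.005]
    - [0.012,0,0.007]
    - [0.016,0,0.009]
    - [0.02,0,0.011]
    - [0.02,0,0.011]
  yaw: [0,0,0,0,0,0,0]
  newtons: 20

```text
time: 12.23
tool_pos: [0.5257, 0.0306, 0.2283]
tcp_rot: [-0.071, -3.116, 0.001]
wrist_force: [-20.2, 1.1, -1.2]
width: 0.109
grip_force: 96.6
```

```bash
python3 t4.py 1
```

```text
{'time': 12.2333, 'tool_pos': [0.5257, 0.0306, 0.2283], 'wrist_force': [-20.2469, 1.0611, -1.246], 'torque': [0.0587, 3.7948, -0.0117], 'grip_force': 96.6164, 'width': 0.1095}
1038 768 n [-0.609  0.027  0.792] tilt 37.6
G rel F: h 0.0506 slope 0.0013 y 0.0002
face plane height over pocket centre 0.0124
slope ext [-0.0209  0.025 ] y ext [-0.006   0.0058]
```

Call:
drive_tool:
  claw: [10.3,10.3,10.3]
  slide:
    - [0,0,0]
    - [0,0,0]
    - [0,0,0]
  yaw: [0,0,0]
  newtons: 20

```text
time: 12.53
tool_pos: [0.5302, 0.0304, 0.231]
tcp_rot: [-0.071, -3.131, 0.001]
wrist_force: [-8.1, -0.7, -5.2]
width: 0.122
grip_force: 45.7
```

```bash
python3 t4.py 1
```

```text
{'time': 12.5333, 'tool_pos': [0.5302, 0.0304, 0.231], 'wrist_force': [-8.1399, -0.6557, -5.1629], 'torque': [-0.111, 1.7179, -0.0402], 'grip_force': 45.6876, 'width': 0.1221}
1491 1199 n [-0.518  0.02   0.855] tilt 31.2
G rel F: h 0.0507 slope 0.0066 y 0.0001
face plane height over pocket centre 0.0129
slope ext [-0.0208  0.0255] y ext [-0.0205  0.0208]
```

Call:
drive_tool:
  claw: [10.3,10.3,10.3,10.3]
  slide:
    - [-0.008,0,-0.008]
    - [-0.008,0,-0.016]
    - [-0.008,0,-0.02]
    - [-0.008,0,-0.02]
  yaw: [0,0,0,0]

```text
time: 12.92
tool_pos: [0.5308, 0.0304, 0.2275]
tcp_rot: [0.072, 3.137, -0.0]
wrist_force: [-9.6, -0.1, 20.6]
width: 0.119
grip_force: 48.2
```

```bash
python3 t4.py 1
```

```text
{'time': 12.9167, 'tool_pos': [0.5308, 0.0304, 0.2275], 'wrist_force': [-9.5989, -0.052, 20.6447], 'torque': [-0.1814, 1.7962, -0.1118], 'grip_force': 48.1662, 'width': 0.1195}
1643 1350 n [-0.5    0.023  0.866] tilt 30.0
G rel F: h 0.0474 slope 0.0054 y 0.0001
face plane height over pocket centre 0.0098
slope ext [-0.0211  0.0249] y ext [-0.0212  0.0209]
```

Tilt is 30.0°, height is 9.8 mm against 10, it is centred within 2 mm, and the reaction force is square to the slope. The gear is seated and held, so I'll unload, release and retreat towards the pulley.

Call:
drive_tool:
  claw: [10.3,10.3,45,45,45,45,45,45]
  slide:
    - [0,0,0]
    - [0.003,0,0.004]
    - [0.003,0,0.004]
    - [0.003,0,0.004]
    - [-0.01,0,0.03]
    - [-0.035,0,0.08]
    - [-0.05,0,0.16]
    - [-0.05,0,0.22]
  yaw: [0,0,0,0,0,0,0,0]

```text
time: 13.63
tool_pos: [0.5035, 0.0304, 0.3349]
tcp_rot: [0.071, 3.14, 0.0]
wrist_force: [2.0, 0.4, -0.1]
width: 0.528
grip_force: 0.0
```

```bash
python3 t4.py 1; python3 t3.py g9 .545 .03 .04
```

```text
{'time': 13.6333, 'tool_pos': [0.5035, 0.0304, 0.3349], 'wrist_force': [2.0469, 0.3717, -0.1468], 'torque': [0.0163, -0.0748, -0.0021], 'grip_force': 0.0, 'width': 0.5283}
1535 1137 n [-0.5    0.023  0.866] tilt 30.0
G rel F: h 0.1540 slope 0.0354 y 0.0001
face plane height over pocket centre 0.0098
slope ext [-0.0252  0.0194] y ext [-0.0214  0.0217]
{'time': 13.6833, 'tool_pos': [0.5067, 0.0305, 0.3422], 'wrist_force': [2.3971, 0.6779, 3.7739], 'torque': [0.0067, -0.0509, 0.015], 'grip_force': 0.0, 'width': 0.525}
scene 139 67 n [-0.512  0.03   0.858] o [0.5402 0.0303 0.035 ] tilt 30.8
side 281 162 n [-0.496 -0.015  0.868] o [0.5402 0.0356 0.0321] tilt 29.7
```

Call:
drive_tool:
  claw: [60,60,60,60,60,60,60,60]
  slide:
    - [0.02,-0.08,0]
    - [0.04,-0.16,0]
    - [0.06,-0.24,0]
    - [0.08,-0.32,0]
    - [0.1,-0.4,0]
    - [0.13,-0.48,0]
    - [0.15,-0.52,0]
    - [0.15,-0.52,0]
  yaw: [0,0,0,0,0,0,0,0]

```text
time: 14.45
tool_pos: [0.5804, -0.2343, 0.3316]
tcp_rot: [0.078, 3.14, -0.003]
wrist_force: [0.5, 0.8, -0.1]
width: 0.702
grip_force: 0.0
```

```bash
python3 - <<'E'
from meas import *
from crop import st
st(); c=snap('wrist','p1'); P=cloud(c)
m=(P[...,2]>.060)&(P[...,2]<.072)&(np.hypot(P[...,0]-.583,P[...,1]+.231)<.03); v,u=np.nonzero(m)
print(m.sum(),np.median(P[m],0),u.mean(),v.mean(),onplane(c,u.mean(),v.mean(),.066))
m=(P[...,2]>.006)&(P[...,2]<.014)&(np.hypot(P[...,0]-.583,P[...,1]+.231)<.04); print(np.percentile(P[m],[1,99],axis=0).round(4), np.percentile(P[m],[1,99],axis=0).mean(0))
E
```

```text
{'time': 14.45, 'tool_pos': [0.5804, -0.2343, 0.3316], 'wrist_force': [0.4882, 0.8365, -0.1384], 'torque': [-0.0188, -0.04, 0.0272], 'grip_force': 0.0, 'width': 0.702}
222 [ 0.58599724 -0.23022918  0.06633234] 290.56756756756755 219.5 [ 0.58610962 -0.23031049  0.066     ]
[[ 0.5636 -0.2532  0.007 ]
 [ 0.6077 -0.2077  0.0131]] [ 0.58562895 -0.23045477  0.01004859]
```

Call:
drive_tool:
  claw: [50,50,50,50,50,50,50,50]
  slide:
    - [0.011,0.006,-0.05]
    - [0.011,0.006,-0.1]
    - [0.011,0.006,-0.15]
    - [0.011,0.006,-0.19]
    - [0.011,0.006,-0.22]
    - [0.011,0.006,-0.235]
    - [0.011,0.006,-0.235]
    - [0.011,0.006,-0.235]
  yaw: [0,0,0,0,0,0,0,0]
  newtons: 60

```text
time: 15.17
tool_pos: [0.5843, -0.2258, 0.2152]
tcp_rot: [-0.07, -3.14, -0.001]
wrist_force: [0.9, -0.5, 0.4]
width: 0.585
grip_force: 0.0
```

Call:
drive_tool:
  claw: [0,0,0,0,0,0]
  slide:
    - [0,0,0]
    - [0,0,0]
    - [0,0,0]
    - [0,0,0]
    - [0,0,0]
    - [0,0,0]
  yaw: [0,0,0,0,0,0]

```text
time: 15.67
tool_pos: [0.5849, -0.2269, 0.2168]
tcp_rot: [0.072, 3.139, -0.001]
wrist_force: [-0.8, -0.3, 3.6]
width: 0.113
grip_force: 58.7
```

Call:
drive_tool:
  claw: [0,0,0,0,0,0,0,0]
  slide:
    - [0,0,0.06]
    - [0,0,0.13]
    - [0.01,0.03,0.2]
    - [0.04,0.09,0.24]
    - [0.08,0.16,0.24]
    - [0.12,0.23,0.24]
    - [0.15,0.3,0.24]
    - [0.17,0.37,0.24]
  yaw: [0,0,0,0,0,0,0,0]

```text
time: 16.33
tool_pos: [0.6702, -0.04, 0.3354]
tcp_rot: [0.072, 3.141, 0.0]
wrist_force: [-0.1, 0.0, -2.8]
width: 0.114
grip_force: 59.0
```

Call:
drive_tool:
  claw: [0,0,0,0,0,0,0,0]
  slide:
    - [0,0.08,0]
    - [0,0.16,0]
    - [0,0.22,0]
    - [0,0.235,0]
    - [0,0.235,-0.05]
    - [0,0.235,-0.1]
    - [0,0.235,-0.15]
    - [0,0.235,-0.155]
  yaw: [0,0,0,0,0,0,0,0]

```text
time: 17.0
tool_pos: [0.6664, 0.0755, 0.2516]
tcp_rot: [-0.071, -3.13, 0.002]
wrist_force: [-2.4, -0.3, -3.1]
width: 0.109
grip_force: 58.9
```

Call:
drive_tool:
  claw: [0,0,0,0,0,0,0,0]
  slide:
    - [-0.015,0,0.004]
    - [-0.03,0,0.006]
    - [-0.045,0,0.006]
    - [-0.06,0,0.006]
    - [-0.075,0,0.006]
    - [-0.09,0,0.006]
    - [-0.105,0,0.006]
    - [-0.113,0,0.006]
  yaw: [0,0,0,0,0,0,0,0]

```text
time: 17.67
tool_pos: [0.6155, 0.0758, 0.2665]
tcp_rot: [0.071, 3.127, 0.002]
wrist_force: [5.8, -1.1, -2.3]
width: 0.11
grip_force: 58.5
```

```bash
python3 t3.py p3 .64 .077 .05
```

```text
{'time': 17.6667, 'tool_pos': [0.6155, 0.0758, 0.2665], 'wrist_force': [5.8371, -1.1226, -2.3061], 'torque': [-0.1415, -0.9652, 0.0165], 'grip_force': 58.4548, 'width': 0.1101}
scene 482 127 n [-0.259 -0.085  0.962] o [0.6412 0.0676 0.0686] tilt 15.1
side 266 87 n [-0.458  0.004  0.889] o [0.6459 0.0859 0.0646] tilt 27.2
```

Call:
drive_tool:
  claw: [0,0,0,0]
  slide:
    - [-0.005,0,0]
    - [-0.01,0,0]
    - [-0.012,0,0]
    - [-0.012,0,0]
  yaw: [0,0,0,0]

```text
time: 18.1
tool_pos: [0.6083, 0.0758, 0.2638]
tcp_rot: [0.072, 3.135, 0.001]
wrist_force: [5.3, -0.4, 1.1]
width: 0.11
grip_force: 58.5
```

```bash
python3 t3.py p4 .64 .077 .055
```

```text
{'time': 18.1, 'tool_pos': [0.6083, 0.0758, 0.2638], 'wrist_force': [5.3233, -0.3557, 1.1202], 'torque': [-0.0408, -1.0859, -0.0105], 'grip_force': 58.5086, 'width': 0.1103}
scene 484 120 n [-0.37  -0.101  0.923] o [0.6406 0.068  0.0716] tilt 21.9
side 266 85 n [-0.521 -0.018  0.853] o [0.6431 0.0841 0.065 ] tilt 31.4
```

Call:
drive_tool:
  claw: [0,0,0,0,0,0,0,0]
  slide:
    - [0.03,0,0]
    - [0.06,0,0.02]
    - [0.06,0,0.08]
    - [0.06,0,0.14]
    - [0,0.02,0.14]
    - [-0.08,0.05,0.14]
    - [-0.16,0.08,0.14]
    - [-0.21,0.1,0.14]
  yaw: [0,0,0,0,0,0,0,0]

```text
time: 18.87
tool_pos: [0.4978, 0.1261, 0.3299]
tcp_rot: [-0.072, -3.134, 0.001]
wrist_force: [-0.3, 0.5, -3.0]
width: 0.11
grip_force: 58.6
```

Call:
drive_tool:
  claw: [0,0,0,0,0,0]
  slide:
    - [0,0,-0.05]
    - [0,0,-0.1]
    - [0,0,-0.11]
    - [0,0,-0.11]
    - [0,0,-0.11]
    - [0,0,-0.11]
  yaw: [0,0,0,0,0,0]

```text
time: 19.37
tool_pos: [0.5028, 0.1259, 0.2774]
tcp_rot: [0.072, 3.14, 0.001]
wrist_force: [0.8, 0.0, -1.5]
width: 0.111
grip_force: 58.6
```

```bash
python3 t3.py p5 .53 .125 .08; python3 - <<'E'
from tilt import *
c=snap('wrist','p5w'); q=brass(c,(.53,.125,.08),90)
for i in range(4):
    n,o,k=plane(q,.0012); print(len(q),k,np.round(n,3),np.round(o,4),'tilt',round(np.degrees(np.arctan2(-n[0],n[2])),1)); q=q[np.abs((q-o)@n)>.002]
    if len(q)<40: break
E
```

```text
{'time': 19.3667, 'tool_pos': [0.5028, 0.1259, 0.2774], 'wrist_force': [0.8393, 0.0489, -1.54], 'torque': [-0.0044, 0.0794, -0.0035], 'grip_force': 58.6371, 'width': 0.1108}
scene 286 95 n [ 0.326 -0.123  0.937] o [0.5465 0.1212 0.0897] tilt -19.2
side 353 144 n [-0.472  0.007  0.882] o [0.531  0.1343 0.0757] tilt 28.1
1054 375 [-0.474  0.02   0.881] [0.5351 0.1241 0.08  ] tilt 28.3
649 346 [-0.473  0.01   0.881] [0.5299 0.1243 0.0864] tilt 28.2
271 230 [-0.49   0.016  0.872] [0.521  0.1248 0.0906] tilt 29.3
```

```bash
cat > cen.py <<'E'
from tilt import *
F=np.array([[.5498,.0290,.0288],[.5541,.1235,.0288],[.5586,.2185,.0288]]); N=np.array([-.5,.0228,.866]); X=np.array([.865,-.0394,.5])
def cen(tag,p,i,h=.010,w=90,thr=.0016):
    """disc face (height h above underside) -> underside centre in pocket i frame"""
    c=load(tag); q=brass(c,p,w); Q=q
    while len(q)>80:
        n,o,k=plane(q,.0012); a=Q[np.abs((Q-o)@n)<thr]
        u=np.cross([0.0455,1,0],n); u/=np.linalg.norm(u); e=np.percentile(a@u,[.7,99.3]); v=np.cross(n,u); f=np.percentile(a@v,[.7,99.3])
        C=n*(o@n)+u*e.mean()+v*f.mean()-h*n
        print(k,'tilt',round(np.degrees(np.arctan2(-n[0],n[2])),1),'len',np.round([np.ptp(e),np.ptp(f)],4),'C',np.round(C,4),'rel h,slope,y',np.round([(C-F[i])@N,(C-F[i])@X,(C-F[i])[1]+.0455*(C-F[i])[0]],4))
        q=q[np.abs((q-o)@n)>.002]
E
python3 -c "
from cen import *
cen('p5w',(.53,.125,.08),1); print('gear before'); cen('g5w',(.525,.03,.075),0)"
```

```text
375 tilt 28.3 len [0.0465 0.0129] C [0.5404 0.1239 0.0715] rel h,slope,y [ 0.0439  0.0095 -0.0003]
346 tilt 28.2 len [0.035  0.0114] C [0.5364 0.1241 0.0786] rel h,slope,y [ 0.052   0.0095 -0.0002]
230 tilt 29.3 len [0.0077 0.0101] C [0.5262 0.1246 0.082 ] rel h,slope,y [ 0.0601  0.0024 -0.0002]
gear before
627 tilt 27.0 len [0.046 0.022] C [0.531  0.0249 0.0613] rel h,slope,y [ 0.0374  0.0002 -0.005 ]
154 tilt 33.9 len [0.0056 0.0099] C [0.5187 0.0299 0.0728] rel h,slope,y [ 0.0537 -0.0049 -0.0005]
```

Direct vision of the disc faces gives the pulley's underside centre at +9.5 mm upslope and 44 mm above the floor, tilted 28.4°. I'll correct that, then insert along the pocket axis.

Call:
drive_tool:
  claw: [0,0,0,0,0,0,0,0]
  slide:
    - [-0.017,0,-0.01]
    - [-0.007,0,-0.027]
    - [0.003,0,-0.0445]
    - [0.01,0,-0.0575]
    - [0.016,0,-0.068]
    - [0.02,0,-0.075]
    - [0.022,0,-0.079]
    - [0.022,0,-0.079]
  yaw: [0,0,0,0,0,0,0,0]

```text
time: 20.18
tool_pos: [0.5131, 0.1258, 0.2359]
tcp_rot: [-0.072, -3.14, 0.0]
wrist_force: [-0.0, 0.6, -2.0]
width: 0.109
grip_force: 58.6
```

```bash
python3 -c "
from cen import *
from crop import st
st(); snap('wrist','p6w'); cen('p6w',(.55,.124,.04),1)"
```

```text
{'time': 20.1833, 'tool_pos': [0.5131, 0.1258, 0.2359], 'wrist_force': [-0.0362, 0.5518, -1.962], 'torque': [-0.0161, 0.095, -0.0456], 'grip_force': 58.648, 'width': 0.1085}
381 tilt 28.1 len [0.0465 0.0129] C [0.5498 0.1238 0.0297] rel h,slope,y [ 0.0029 -0.0033  0.0001]
345 tilt 27.9 len [0.035  0.0114] C [0.5459 0.1237 0.0366] rel h,slope,y [ 0.0109 -0.0032 -0.0001]
225 tilt 26.0 len [0.0077 0.0101] C [0.5352 0.1243 0.0399] rel h,slope,y [ 0.0191 -0.0108 -0.    ]
```

Call:
drive_tool:
  claw: [10.1,10.1,10.1,10.1,10.1,10.1]
  slide:
    - [0.004,0,0.002]
    - [0.006,0,-0.002]
    - [0.008,0,-0.005]
    - [0.0095,0,-0.009]
    - [0.0105,0,-0.011]
    - [0.0105,0,-0.011]
  yaw: [0,0,0,0,0,0]

```text
time: 20.73
tool_pos: [0.5168, 0.1261, 0.2337]
tcp_rot: [-0.072, -3.135, 0.0]
wrist_force: [-15.9, -1.5, 22.6]
width: 0.121
grip_force: 36.2
```

```bash
python3 -c "
from cen import *
from crop import st
st(); snap('wrist','p7w'); cen('p7w',(.55,.124,.04),1)"
```

```text
{'time': 20.7333, 'tool_pos': [0.5168, 0.1261, 0.2337], 'wrist_force': [-15.91, -1.4512, 22.5845], 'torque': [-0.1074, 2.2827, -0.0079], 'grip_force': 36.1785, 'width': 0.1212}
442 tilt 30.1 len [0.0346 0.0134] C [0.5501 0.1238 0.0355] rel h,slope,y [ 0.0078 -0.0001  0.0001]
410 tilt 29.9 len [0.0466 0.0139] C [0.5542 0.1237 0.0286] rel h,slope,y [-0.0002 -0.      0.0002]
271 tilt 29.2 len [0.0222 0.0114] C [0.5457 0.1242 0.0421] rel h,slope,y [ 0.0157 -0.0007  0.0003]
```

Seated: 30°, height -0.2 mm, centred, held at 36 N. Releasing and going to the flywheel.

Call:
drive_tool:
  claw: [10.1,10.1,45,45,45,45,45,45]
  slide:
    - [0,0,0]
    - [-0.002,0,0.006]
    - [-0.002,0,0.006]
    - [-0.002,0,0.006]
    - [-0.015,0,0.03]
    - [-0.04,0,0.08]
    - [-0.05,0,0.15]
    - [-0.05,0,0.22]
  yaw: [0,0,0,0,0,0,0,0]

```text
time: 21.45
tool_pos: [0.4918, 0.1257, 0.3407]
tcp_rot: [-0.071, -3.137, 0.001]
wrist_force: [0.5, 0.5, 0.8]
width: 0.532
grip_force: 0.0
```

```bash
python3 -c "
from cen import *
from crop import st
st(); snap('wrist','p8w'); cen('p8w',(.55,.124,.04),1); print('gear'); cen('p8w',(.55,.03,.04),0)"
```

```text
{'time': 21.45, 'tool_pos': [0.4918, 0.1257, 0.3407], 'wrist_force': [0.53, 0.5262, 0.8063], 'torque': [-0.0606, -0.0076, 0.0024], 'grip_force': 0.0, 'width': 0.5317}
704 tilt 29.9 len [0.0441 0.0454] C [0.5521 0.1239 0.0273] rel h,slope,y [-0.0003 -0.0025  0.0003]
627 tilt 29.9 len [0.0344 0.0339] C [0.5471 0.1241 0.0338] rel h,slope,y [ 0.0078 -0.0036  0.0003]
248 tilt 30.2 len [0.0227 0.0228] C [0.5434 0.1242 0.0406] rel h,slope,y [ 0.0156 -0.0034  0.0002]
115 tilt 28.8 len [0.0247 0.047 ] C [0.567  0.124  0.0247] rel h,slope,y [-0.01    0.0091  0.0011]
gear
898 tilt 30.0 len [0.0432 0.0402] C [0.5476 0.0303 0.0272] rel h,slope,y [-0.0003 -0.0028  0.0012]
134 tilt 28.1 len [0.0185 0.0132] C [0.5387 0.0324 0.0403] rel h,slope,y [ 0.0156 -0.004   0.0029]
135 tilt 30.1 len [0.0445 0.0441] C [0.5541 0.0262 0.0197] rel h,slope,y [-0.0101 -0.0007 -0.0026]
49 tilt -37.0 len [0.0504 0.0415] C [0.5353 0.0292 0.0395] rel h,slope,y [ 0.0165 -0.0072 -0.0005]
32 tilt 1.3 len [0.0381 0.0402] C [0.5498 0.029  0.0295] rel h,slope,y [ 0.0006  0.0004 -0.    ]
27 tilt -40.8 len [0.056  0.0454] C [0.5313 0.0286 0.0439] rel h,slope,y [ 0.0223 -0.0084 -0.0012]
```

Call:
drive_tool:
  claw: [60,60,60,60,60,60,60,60]
  slide:
    - [-0.01,-0.07,0]
    - [-0.03,-0.15,0]
    - [-0.05,-0.23,0]
    - [-0.07,-0.31,0]
    - [-0.085,-0.39,0]
    - [-0.1,-0.44,0]
    - [-0.1,-0.455,0]
    - [-0.1,-0.455,0]
  yaw: [0,0,0,0,0,0,0,0]

```text
time: 22.17
tool_pos: [0.4433, -0.1034, 0.3412]
tcp_rot: [0.078, 3.14, -0.001]
wrist_force: [0.1, -0.2, 0.7]
width: 0.703
grip_force: 0.0
```

```bash
python3 - <<'E'
from meas import *
from crop import st
c=snap('wrist','f1'); st(); P=cloud(c)
m=(P[...,2]>.060)&(P[...,2]<.072)&(np.hypot(P[...,0]-.446,P[...,1]+.101)<.03); v,u=np.nonzero(m)
print(m.sum(),np.median(P[m],0),u.mean(),v.mean(),onplane(c,u.mean(),v.mean(),.066))
m=(P[...,2]>.022)&(P[...,2]<.03)&(np.hypot(P[...,0]-.446,P[...,1]+.101)<.04); print(np.percentile(P[m],[1,99],axis=0).round(4), np.percentile(P[m],[1,99],axis=0).mean(0))
E
```

```text
{'time': 22.2167, 'tool_pos': [0.4435, -0.1022, 0.3412], 'wrist_force': [0.3935, -0.0229, -0.0092], 'torque': [0.0472, 0.057, -0.0133], 'grip_force': 0.0, 'width': 0.7019}
210 [ 0.4452344  -0.10229654  0.06640663] 285.8142857142857 210.78571428571428 [ 0.44538091 -0.10230446  0.066     ]
[[ 0.4233 -0.1246  0.0233]
 [ 0.4683 -0.0802  0.0282]] [ 0.4457629  -0.10241487  0.025742  ]
```

Call:
drive_tool:
  claw: [50,50,50,50,50,50,50,50]
  slide:
    - [0.004,0,-0.06]
    - [0.004,0,-0.12]
    - [0.004,0,-0.17]
    - [0.004,0,-0.21]
    - [0.004,0,-0.235]
    - [0.004,0,-0.248]
    - [0.004,0,-0.248]
    - [0.004,0,-0.248]
  yaw: [0,0,0,0,0,0,0,0]
  newtons: 60

```text
time: 22.88
tool_pos: [0.4458, -0.1008, 0.2173]
tcp_rot: [-0.069, -3.141, -0.0]
wrist_force: [0.3, -0.5, 0.4]
width: 0.586
grip_force: 0.0
```

Call:
drive_tool:
  claw: [0,0,0,0,0,0]
  slide:
    - [0,0,0]
    - [0,0,0]
    - [0,0,0]
    - [0,0,0]
    - [0,0,0]
    - [0,0,0]
  yaw: [0,0,0,0,0,0]

```text
time: 23.38
tool_pos: [0.4459, -0.1018, 0.2185]
tcp_rot: [0.072, 3.139, -0.0]
wrist_force: [-0.8, 1.2, 5.5]
width: 0.113
grip_force: 58.7
```

Call:
drive_tool:
  claw: [0,0,0,0,0,0,0,0]
  slide:
    - [0,0,0.05]
    - [0,0,0.12]
    - [0,0,0.19]
    - [0.02,0.02,0.25]
    - [0.07,0.06,0.25]
    - [0.13,0.11,0.25]
    - [0.19,0.16,0.25]
    - [0.25,0.21,0.25]
  yaw: [0,0,0,0,0,0,0,0]

```text
time: 24.05
tool_pos: [0.5708, 0.0043, 0.3419]
tcp_rot: [-0.073, -3.14, 0.0]
wrist_force: [0.3, -0.5, -2.6]
width: 0.107
grip_force: 58.9
```

Call:
drive_tool:
  claw: [0,0,0,0,0,0,0,0]
  slide:
    - [0.06,0.05,0]
    - [0.12,0.1,0]
    - [0.17,0.135,0]
    - [0.2,0.15,0]
    - [0.2,0.15,-0.05]
    - [0.2,0.15,-0.11]
    - [0.2,0.15,-0.17]
    - [0.2,0.15,-0.19]
  yaw: [0,0,0,0,0,0,0,0]

```text
time: 24.72
tool_pos: [0.6673, 0.0782, 0.2405]
tcp_rot: [-0.071, -3.13, 0.002]
wrist_force: [-1.7, -0.3, -5.0]
width: 0.108
grip_force: 58.8
```

Call:
drive_tool:
  claw: [0,0,0,0,0,0,0,0]
  slide:
    - [-0.015,0,0]
    - [-0.03,0,0]
    - [-0.043,0,0]
    - [-0.056,0,0]
    - [-0.068,0,0]
    - [-0.08,0,0]
    - [-0.09,0,0]
    - [-0.092,0,0]
  yaw: [0,0,0,0,0,0,0,0]

```text
time: 25.38
tool_pos: [0.6284, 0.0786, 0.2541]
tcp_rot: [0.072, 3.121, 0.003]
wrist_force: [11.5, 0.3, -2.8]
width: 0.107
grip_force: 60.5
```

```bash
python3 t3.py f3 .645 .077 .06
```

```text
{'time': 25.3833, 'tool_pos': [0.6284, 0.0786, 0.2541], 'wrist_force': [11.4509, 0.3081, -2.7552], 'torque': [0.1591, -2.0248, 0.0014], 'grip_force': 60.5419, 'width': 0.1074}
scene 520 214 n [-0.325  0.007  0.946] o [0.6515 0.0777 0.0665] tilt 19.0
side 244 176 n [-0.331 -0.002  0.944] o [0.6461 0.0849 0.0619] tilt 19.4
```

Call:
drive_tool:
  claw: [0,0,0,0,0,0]
  slide:
    - [-0.007,0,0]
    - [-0.014,0,0]
    - [-0.021,0,0]
    - [-0.027,0,0]
    - [-0.027,0,0]
    - [-0.027,0,0]
  yaw: [0,0,0,0,0,0]

```text
time: 25.98
tool_pos: [0.6139, 0.0784, 0.2531]
tcp_rot: [0.071, 3.126, 0.002]
wrist_force: [6.2, -0.8, -1.4]
width: 0.105
grip_force: 58.6
```

```bash
python3 t3.py f4 .645 .077 .06
```

```text
{'time': 25.9833, 'tool_pos': [0.6139, 0.0784, 0.2531], 'wrist_force': [6.2468, -0.7502, -1.4201], 'torque': [-0.137, -1.1438, -0.0516], 'grip_force': 58.6348, 'width': 0.1049}
scene 512 156 n [-0.567  0.032  0.823] o [0.649  0.0761 0.0734] tilt 34.6
side 234 165 n [-0.556  0.023  0.831] o [0.6446 0.088  0.0678] tilt 33.8
```

Call:
drive_tool:
  claw: [0,0,0,0,0,0,0,0]
  slide:
    - [0.03,0,0]
    - [0.06,0,0.02]
    - [0.06,0,0.09]
    - [0.06,0.02,0.16]
    - [0,0.05,0.17]
    - [-0.065,0.1,0.17]
    - [-0.13,0.15,0.17]
    - [-0.19,0.2,0.17]
  yaw: [0,0,0,0,0,0,0,0]

```text
time: 26.75
tool_pos: [0.514, 0.1788, 0.3353]
tcp_rot: [0.074, 3.136, 0.003]
wrist_force: [-0.4, 1.8, -2.8]
width: 0.1
grip_force: 58.9
```

Call:
drive_tool:
  claw: [0,0,0,0,0,0,0]
  slide:
    - [-0.03,0.06,0]
    - [-0.037,0.085,-0.04]
    - [-0.037,0.085,-0.08]
    - [-0.037,0.085,-0.115]
    - [-0.037,0.085,-0.12]
    - [-0.037,0.085,-0.12]
    - [-0.037,0.085,-0.12]
  yaw: [0,0,0,0,0,0,0]

```text
time: 27.33
tool_pos: [0.4977, 0.2209, 0.2742]
tcp_rot: [0.072, 3.138, 0.002]
wrist_force: [-0.8, -1.0, -2.7]
width: 0.107
grip_force: 58.9
```

```bash
python3 -c "
from cen import *
from crop import st
st(); snap('wrist','f5w'); cen('f5w',(.53,.22,.08),2,h=.026)"; python3 t3.py f5 .53 .22 .08
```

```text
{'time': 27.3333, 'tool_pos': [0.4977, 0.2209, 0.2742], 'wrist_force': [-0.788, -1.0402, -2.7044], 'torque': [0.0211, 0.0917, 0.0395], 'grip_force': 58.8667, 'width': 0.1066}
1064 tilt 27.9 len [0.0462 0.0115] C [0.5355 0.2192 0.0661] rel h,slope,y [ 0.0439 -0.0014 -0.0003]
{'time': 27.3833, 'tool_pos': [0.4981, 0.2209, 0.2745], 'wrist_force': [1.2248, -0.7885, -2.7343], 'torque': [-0.0023, 0.0413, -0.0094], 'grip_force': 58.876, 'width': 0.105}
scene 375 138 n [-0.456  0.008  0.89 ] o [0.528  0.2187 0.0917] tilt 27.2
side 372 310 n [-0.477  0.012  0.879] o [0.5196 0.2304 0.085 ] tilt 28.5
```

Call:
drive_tool:
  claw: [0,0,0,0,0,0,0,0]
  slide:
    - [0.0115,0,-0.016]
    - [0.0215,-0.001,-0.0335]
    - [0.029,-0.001,-0.0465]
    - [0.0345,-0.001,-0.056]
    - [0.0385,-0.001,-0.063]
    - [0.0415,-0.001,-0.068]
    - [0.043,-0.001,-0.0705]
    - [0.043,-0.001,-0.0705]
  yaw: [0,0,0,0,0,0,0,0]

```text
time: 28.15
tool_pos: [0.5186, 0.2203, 0.2365]
tcp_rot: [-0.072, -3.14, 0.001]
wrist_force: [-0.1, 0.3, -3.5]
width: 0.105
grip_force: 59.0
```

```bash
python3 -c "
from cen import *
from crop import st
st(); snap('wrist','f6w'); cen('f6w',(.55,.22,.045),2,h=.026)"
```

```text
{'time': 28.15, 'tool_pos': [0.5186, 0.2203, 0.2365], 'wrist_force': [-0.0711, 0.252, -3.4816], 'torque': [0.0135, 0.0955, 0.0475], 'grip_force': 58.9948, 'width': 0.105}
1058 tilt 27.7 len [0.0462 0.0111] C [0.5556 0.218  0.0282] rel h,slope,y [ 0.001  -0.0029 -0.0006]
```

Call:
drive_tool:
  claw: [10.1,10.1,10.1,10.1,10.1,10.1]
  slide:
    - [0.004,0.001,0.002]
    - [0.006,0.001,-0.001]
    - [0.008,0.001,-0.004]
    - [0.0095,0.001,-0.007]
    - [0.0095,0.001,-0.007]
    - [0.0095,0.001,-0.007]
  yaw: [0,0,0,0,0,0]

```text
time: 28.7
tool_pos: [0.5197, 0.2212, 0.2347]
tcp_rot: [-0.072, -3.129, 0.002]
wrist_force: [-22.2, -0.1, 18.4]
width: 0.118
grip_force: 32.4
```

```bash
python3 -c "
from cen import *
from crop import st
st(); snap('wrist','f7w'); cen('f7w',(.55,.22,.045),2,h=.026)"
```

```text
{'time': 28.7, 'tool_pos': [0.5197, 0.2212, 0.2347], 'wrist_force': [-22.2141, -0.0559, 18.3731], 'torque': [-0.1169, 3.1868, -0.057], 'grip_force': 32.4436, 'width': 0.1177}
1331 tilt 29.1 len [0.0463 0.013 ] C [0.5561 0.2187 0.0274] rel h,slope,y [ 0.     -0.0029  0.    ]
```

Flywheel seated: height 0.0, tilt 29.1°, slope offset -2.9 mm, gripped at 32 N. I'll hold briefly, release and retreat.

Call:
drive_tool:
  claw: [10.1,10.1,45,45,45,45,45,45]
  slide:
    - [-0.003,0,0]
    - [-0.004,0,0.003]
    - [-0.004,0,0.003]
    - [-0.004,0,0.003]
    - [-0.015,0,0.03]
    - [-0.04,0,0.08]
    - [-0.05,0,0.15]
    - [-0.05,0,0.22]
  yaw: [0,0,0,0,0,0,0,0]

```text
time: 29.42
tool_pos: [0.4975, 0.2207, 0.3439]
tcp_rot: [-0.071, -3.139, 0.001]
wrist_force: [0.8, 0.5, -0.2]
width: 0.527
grip_force: 0.0
```

Call:
drive_tool:
  claw: [45,45,45,45,45,45]
  slide:
    - [0,-0.06,0.04]
    - [0,-0.12,0.06]
    - [0,-0.18,0.06]
    - [0,-0.18,0.06]
    - [0,-0.18,0.06]
    - [0,-0.18,0.06]
  yaw: [0,0,0,0,0,0]

```text
time: 29.92
tool_pos: [0.4989, 0.1309, 0.3738]
tcp_rot: [0.073, 3.139, 0.001]
wrist_force: [0.8, -0.6, -0.1]
width: 0.528
grip_force: 0.0
```

```bash
python3 -c "
from cen import *
from crop import st
st(); snap('wrist','e1')
for i,h in((0,.01),(1,.01),(2,.026)):
    print(i+1); cen('e1',F[i]+.012*N,i,h,w=45)" | awk '/^[0-9]$/{p=3} p-->0 || /time/'
```

```text
{'time': 29.9167, 'tool_pos': [0.4989, 0.1309, 0.3738], 'wrist_force': [0.8464, -0.5927, -0.1026], 'torque': [-0.002, -0.0575, 0.0183], 'grip_force': 0.0, 'width': 0.5276}
1
857 tilt 30.1 len [0.0451 0.0448] C [0.5465 0.0295 0.0266] rel h,slope,y [-0.0003 -0.004   0.0003]
146 tilt 30.4 len [0.0188 0.0178] C [0.5389 0.0304 0.0405] rel h,slope,y [ 0.0156 -0.0036  0.0009]
2
632 tilt 30.1 len [0.0461 0.0459] C [0.5511 0.1243 0.0269] rel h,slope,y [-0.0002 -0.0036  0.0006]
494 tilt 30.4 len [0.0345 0.0343] C [0.547  0.1241 0.0337] rel h,slope,y [ 0.0078 -0.0037  0.0002]
3
1445 tilt 29.7 len [0.0449 0.0447] C [0.5552 0.2181 0.0267] rel h,slope,y [-0.0001 -0.004  -0.0005]
26 tilt 19.5 len [0.0476 0.0525] C [0.5548 0.2165 0.0182] rel h,slope,y [-0.0073 -0.0085 -0.0022]
```

View pics/e1.png

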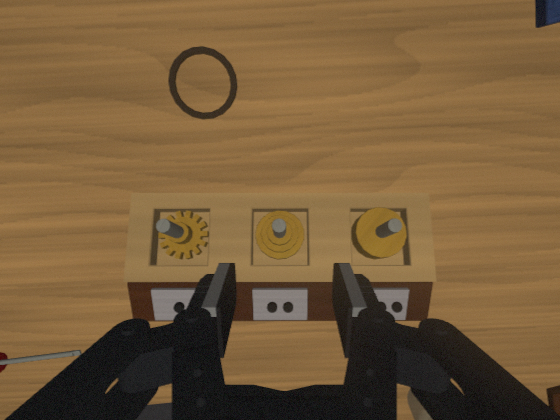

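The picture shows the gear barrel at (180,235), the pulley at (280,235) and the flywheel at (380,232), each flat in its pocket at 30°, resting against the lower wall. The gripper is clear of everything, so I'm handing in.

```bash
python3 -c "
from workcell import bot
print(bot.finish_job())"
```

```text
the job is handed in; nothing more can be done
None
```

The job is handed in at about 30 s of the 67 s limit: the gear barrel, stepped pulley and flywheel are in the one-, two- and three-stud pockets, each measured flat on the floor before release, and no bystander was knowingly touched, though the hand-in gave no verdict.

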